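# Pack the pigment jars and hasp the case

### The arm

A 6-joint arm with a two-finger parallel gripper is mounted at the origin on the work surface. World frame = base frame: x ahead of the robot, y to its left, z up, the work surface at z = 0. Lengths are in mm, angles in rad, forces in N, time in s.
With the tool pointing down it reaches from about 300 to 775 mm from the base axis. Payload 14.6 kg.
Tool frame: the origin (TCP) lies between the finger pads; the fingertips stand 11 mm ahead of it and the grasp point (between the pads) lies 8 mm behind it; z points along the fingers, y is the direction in which the jaws open and shut (so a half turn about z gives the same grasp; the last joint's range is limited). The gripper opens to 94 mm and grips with 3 to 60 N. Pads are 16 mm wide; open, the fingers measure 119 mm over their backs; the gripper's body (75 mm by 177 mm) begins 78 mm behind the grasp point.
Start: joints at [1.132, 0.3, 1.521, -0, 1.321, -0.067], TCP at [199.808, 512.412, 192.246] pointing down, gripper open.
Joint ranges: [-3.03, 3.03], [-0.79, 2.21], [0.23, 2.52], [-1.04, 4.18], [0, 3.07], [-2.55, 2.55]. Speed limits (rad/s): [2.22, 2.22, 2.57, 3.14, 3.14, 3.14].

### API

Orientations are given as [roll, pitch, yaw] about the fixed x, y, z axes, in that order (R = Rz(yaw) Ry(pitch) Rx(roll)).
In Python, from cell import * gives the robot as it stands.
- The arm moves only by the tool arm_command, never from a script. Its argument "deltas" is a list of rows, each an object with "xyz": the shift along the world's x, y, z in m, a list of three; "turn": the turn, a rotation vector about the world's x, y, z in rad, a list of three. A call has 1 to 12 rows; each row shifts and turns the commanded pose from where the row before left it; what a row does not reach is not made up. A row lasts 1/8 s, in which the tool goes at most 62.5 mm and 10.7 degrees, less where a joint would pass 70% of its speed; a pose out of reach is approached as far as the arm can. A call with a gripper value outside its range is refused whole. "gripper" is the closure, from 0 (fully open) to 1 (shut), set as the call begins (left out, the last holds). The fingers move at their own pace and stop on an object; "force" is the grip in N (left out, the last holds). Time passes only in rows, so rows that do not move let the fingers close. It gives the time, the measured TCP pose, the force and the opening at its end, in the units of the state.
- read_state(): the state, without advancing time (a new reading comes with each control period).
- camera(name): name is "scene" or "top"; returns a dict with "color" (384x512x3 uint8, red, green, blue), "fx", "fy", "cx", "cy" (pixels), "k1" (the pictures are not rectified: a ray, as slopes to the right and down, at radius r is drawn at 1 + k1 r^2 times it, then the intrinsics apply), "rvec" (rotation vector, rad) and "tvec" (3), from world to camera coordinates, as OpenCV has them. Camera axes: x right, y down, z forward; pixel columns grow to the right and rows downward; lengths in mm; the calibration is good to about 2 mm. A picture is of the moment at which its call begins. There is no depth.
- sign_off(): hands the job in, once; it reports no verdict.
The state is a dict: "clock": time; "joints": joint angles; "qd": joint speeds; "effort": joint torques, N m; "eef_pos": TCP position; "eef_rot": TCP orientation; "wrist_force": force on the tool from outside, world axes, zero at the start; "moment": the same for the moment, N m; "finger_gap": finger opening in mm.
Only numpy, scipy, OpenCV 4.12 (cv2) and the standard library are available. Lean on these libraries where they do the work, as an engineer would, in place of code of your own. Each camera call takes 0.05 s, during which the arm holds its last target.

### The job

Swing the hasp fully back off the catch and open the lid of the jar case, then stand the capped pigment jars in the tray, one at a time and in number order: the widest jar (62 mm) belongs in pocket 1, then 55 mm in pocket 2, 48 mm in pocket 3 and 41 mm in pocket 4; if a jar of the set is missing, leave its pocket empty and carry on with the next. With every jar down in its own pocket, shut the lid and swing the hasp right over onto the catch again; never lift the lid while the hasp is on it, and leave the other things on the table where they are.

Things in the scene. Friction and masses are not known exactly. Their poses are not given: they have to be found in the camera images.
- case: White jar case fixed on the table, 160 (x) x 312 (y) x 80 mm tall without lid, walls 6 mm. Origin: centre of its underside; front (hasp side, -x) faces the robot, turned up to 0.2 rad. Inside: a foam tray, top 36 mm above the table, with four square pockets in a row along y, numbered 1 to 4 from the +y end by 1 to 4 studs before each. The shut lid covers it.
- lid (a joint): Lid angle, rad: 0 shut, 1.65 fully open (upright, at its stop). Flat lid 160 x 312 x 8 mm, 0.3 kg, hinged on the case's far (+x) rim, turning up and back about the case's y axis; a stiff hinge (0.55 N m friction): it stays where it is left. Shut, its top is 90 mm above the table.
- lid_hinge (a point): Middle of the lid's hinge axis, at (80, 0, 82) mm in the case's frame. Axes as the lid's: those of the case when shut, turning with the lid.
- lid_grip (a point): Centre of the lid's handle: a round bar along y, 18 mm thick, 28 mm long, on a 22 mm wide stem, near the lid's front edge, towards its -y end. At (-142, -100, 34) mm in the lid_hinge axes; 26 mm above the lid's top. Can be pinched on its end faces (along y) from above; it turns between the fingers as the lid swings.
- hasp (a joint): Hasp angle, rad: 0 lying level over the lid with the lid's catch standing up through its slot (closed), growing as it is swung up and back towards the robot, 2.2 at its stop (clear of the lid). A stiff hinge (0.12 N m): it stays where it is left.
- hasp_hinge (a point): Middle of the hasp's hinge axis, parallel to the case's y axis, at (-88, 0, 100) mm in the case's frame, on a bracket at the middle of the case's front. Axes as the hasp's: those of the case when closed.
- hasp_grip (a point): Centre of the grip bar at the hasp's free end: a round bar along y, 16 mm thick, 34 mm long, at (66, 0, 16) mm in the hasp_hinge axes; closed, 26 mm above the lid's top. Can be pinched on its end faces (along y) from above; it turns between the fingers as the hasp swings. The hasp is a slotted steel strap 34 mm wide, 5 mm thick. Hasp and lid do not block each other in the simulation.
- pocket1 (a point): Centre of the floor of pocket 1, at (0, 105.0, 8) mm in the case's frame; the pocket is 70 mm square and 28 mm deep, upright.
- pocket2 (a point): Centre of the floor of pocket 2, at (0, 24.5, 8) mm in the case's frame; the pocket is 63 mm square and 28 mm deep, upright.
- pocket3 (a point): Centre of the floor of pocket 3, at (0, -49.0, 8) mm in the case's frame; the pocket is 56 mm square and 28 mm deep, upright.
- pocket4 (a point): Centre of the floor of pocket 4, at (0, -115.5, 8) mm in the case's frame; the pocket is 49 mm square and 28 mm deep, upright.
- jar1: Capped jar number 1, the widest of the set: a plain upright cylinder 62 mm in diameter and 66 mm tall, about 220 g, amber with a black cap (the top 22 mm). Origin: centre of its underside; z is its axis. It stands on the table to the right (-y) of the case. It may be absent.
- jar2: Capped jar number 2, the second widest of the set: a plain upright cylinder 55 mm in diameter and 66 mm tall, about 180 g, amber with a black cap (the top 22 mm). Origin: centre of its underside; z is its axis. It stands on the table to the right (-y) of the case. It may be absent.
- jar3: Capped jar number 3, the third widest of the set: a plain upright cylinder 48 mm in diameter and 66 mm tall, about 140 g, amber with a black cap (the top 22 mm). Origin: centre of its underside; z is its axis. It stands on the table to the right (-y) of the case. It may be absent.
- jar4: Capped jar number 4, the narrowest of the set: a plain upright cylinder 41 mm in diameter and 66 mm tall, about 100 g, amber with a black cap (the top 22 mm). Origin: centre of its underside; z is its axis. It stands on the table to the right (-y) of the case. It may be absent.
- sherd_a: flat terracotta pot sherd, 75 x 50 x 12 mm, lying on the table; not part of the job. Origin: middle of its underside.
- sherd_b: flat grey pot sherd, 80 x 55 x 12 mm, lying on the table; not part of the job. Origin: middle of its underside.
- sherd_c: flat grey pot sherd, 95 x 65 x 12 mm, lying on the table; not part of the job. Origin: middle of its underside.
- brush: a long-handled brush lying on the table; not part of the job. Origin: on its underside.
- spatula: a spatula lying on the table; not part of the job. Origin: on its underside.
- beaker: an open terracotta beaker, 90 mm wide, 100 mm tall, standing; not part of the job. Origin: middle of its underside.
- adhesive: a white plastic bottle, 52 mm wide, 130 mm tall, standing; not part of the job. Origin: middle of its underside.
Things that resemble listed ones, but are neither listed nor needed, are in the scene too. What is shaped like the jar4 but green is not meant.

How it is judged (in metres and radians):
On the way, in this order (a step that is already met when the one before it is completed fails the run):
1. the hasp is swung back off the catch (past 1.6 rad) with the lid still shut (value of joint hasp above 1.6 rad and value of joint lid below 0.1 rad), for 0.2 s.
2. the lid is open (past 1.2 rad) (value of joint lid above 1.2 rad), for 0.2 s.
3. jar 1 stands down in pocket 1, let go (horizontal distance between jar1 and pocket1 below 0.009 m and z of jar1 in the frame of pocket1 below 0.006 m and angle between jar1's own z axis and vertical below 0.12 rad and contact force between jar1 and the fingers below 0.1 N), for 0.2 s.
4. jar 2 stands down in pocket 2, let go (horizontal distance between jar2 and pocket2 below 0.009 m and z of jar2 in the frame of pocket2 below 0.006 m and angle between jar2's own z axis and vertical below 0.12 rad and contact force between jar2 and the fingers below 0.1 N), for 0.2 s.
5. jar 3 stands down in pocket 3, let go (horizontal distance between jar3 and pocket3 below 0.009 m and z of jar3 in the frame of pocket3 below 0.006 m and angle between jar3's own z axis and vertical below 0.12 rad and contact force between jar3 and the fingers below 0.1 N), for 0.2 s.
6. jar 4 stands down in pocket 4, let go (horizontal distance between jar4 and pocket4 below 0.009 m and z of jar4 in the frame of pocket4 below 0.006 m and angle between jar4's own z axis and vertical below 0.12 rad and contact force between jar4 and the fingers below 0.1 N), for 0.2 s.
7. the lid is shut (under 0.05 rad), the hasp still off, with every jar in its pocket (horizontal distance between jar1 and pocket1 below 0.009 m and z of jar1 in the frame of pocket1 below 0.006 m and angle between each of jar1, jar2, jar3, jar4's own z axis and vertical below 0.12 rad and horizontal distance between jar2 and pocket2 below 0.009 m and z of jar2 in the frame of pocket2 below 0.006 m and horizontal distance between jar3 and pocket3 below 0.009 m and z of jar3 in the frame of pocket3 below 0.006 m and horizontal distance between jar4 and pocket4 below 0.009 m and z of jar4 in the frame of pocket4 below 0.006 m and value of joint lid below 0.05 rad and value of joint hasp above 0.5 rad), for 0.2 s.
At the end, for the whole second after the job is handed in: Every jar that is there stands upright (within 0.12 rad) on the floor of its own pocket (within 9 mm of its centre, under 6 mm above its floor), the lid is shut (under 0.05 rad), the hasp lies over the catch (under 0.15 rad), and all is at rest (horizontal distance between jar1 and pocket1 below 0.009 m and z of jar1 in the frame of pocket1 below 0.006 m and angle between each of jar1, jar2, jar3, jar4's own z axis and vertical below 0.12 rad and horizontal distance between jar2 and pocket2 below 0.009 m and z of jar2 in the frame of pocket2 below 0.006 m and horizontal distance between jar3 and pocket3 below 0.009 m and z of jar3 in the frame of pocket3 below 0.006 m and horizontal distance between jar4 and pocket4 below 0.009 m and z of jar4 in the frame of pocket4 below 0.006 m and value of joint lid below 0.05 rad and value of joint hasp below 0.15 rad and velocity of joint each of lid, hasp below 0.05 rad/s and linear speed of each of jar1, jar2, jar3, jar4 below 0.02 m/s); the robot touches nothing.
It fails at once if the lid is lifted (over 0.15 rad) while the hasp is over it (under 1.0 rad) (value of joint lid above 0.15 rad and value of joint hasp below 1 rad).
It fails at once if another thing on the table is moved more than 5 cm (distance of any of sherd_a, sherd_b, sherd_c, brush, spatula, beaker, adhesive from where it was at the start of the episode above 0.05 m).
Of jar1, jar2, jar3, jar4 only 2 to 4 are there at a start; the rules pass over those that are not, and their reading is None.
At some moment in a run one of jar1, jar2, jar3 may be knocked a few centimetres aside while the robot is not near it.
It also fails if it takes over 210 s, if anything falls off the work surface, if the arm or the gripper's body presses on something with over 40 N, if the wrist force passes 120 N, or if a joint passes its speed limit or range.

## Working session

There is one attempt and no reset: what is moved stays moved. The work goes in short steps, Python scripts to look and compute and a tool call to move; the robot and the scene stay as the last step left them, time stands still between calls to the robot, and variables do not carry over. Pictures are saved under pics/ and viewed, and the job is handed in when it is done.

Besides the shell and the picture viewer there is one more tool, called after "Emit:" by a JSON object that holds its "op" and its "data", one argument or row to a line. arm_command: Moves the arm, as the interface text tells. Its arguments: {"type":"object","properties":{"deltas":{"type":"array","items":{"type":"object","properties":{"xyz":{"type":"array","items":{"type":"number"}},"turn":{"type":"array","items":{"type":"number"}}}}},"gripper":{"type":"number"},"force":{"type":"number"}},"required":["deltas"]}

```bash
ls; mkdir -p pics; cat > h.py <<'E'
from cell import *
import numpy as np, cv2
def snap(name,fn):
    c=camera(name); cv2.imwrite('pics/'+fn,c['color'][:,:,::-1]); return c
def ray(c,u,v):
    x=(u-c['cx'])/c['fx'];y=(v-c['cy'])/c['fy']
    rd=np.hypot(x,y); r=rd
    for _ in range(30): r=rd/(1+c['k1']*r*r)
    s=r/rd if rd>0 else 1
    R=cv2.Rodrigues(np.array(c['rvec'],float))[0]; t=np.array(c['tvec'],float).ravel()
    return -R.T@t, R.T@np.array([x*s,y*s,1])
def onz(c,u,v,z):
    o,d=ray(c,u,v); return o+d*(z-o[2])/d[2]
def proj(c,P):
    P=np.atleast_2d(np.array(P,float))
    R=cv2.Rodrigues(np.array(c['rvec'],float))[0]; t=np.array(c['tvec'],float).ravel()
    q=P@R.T+t; x=q[:,:2]/q[:,2:]; r2=(x**2).sum(1,keepdims=True); x=x*(1+c['k1']*r2)
    return x*[c['fx'],c['fy']]+[c['cx'],c['cy']]
E
python3 - <<'E'
from h import *
for n in('scene','top'):
    c=snap(n,n+'0.png'); print({k:v for k,v in c.items() if k!='color'}); o,d=ray(c,256,192); print(o,d)
print(read_state())
E
```

```text
pics
{'fx': 417.1388372600679, 'fy': 417.1388372600679, 'cx': 259.38440354298535, 'cy': 192.27480514895927, 'k1': -0.1026320861489345, 'rvec': array([ 2.30740801,  0.90179839, -0.30164761]), 'tvec': array([-442.49048243, -195.06736332, 1552.44211511])}
[1079.65906618 -553.92012766 1082.32823904] [-0.42483834  0.47288333 -0.77198446]
{'fx': 493.8365559396868, 'fy': 493.8365559396868, 'cx': 254.97384354550508, 'cy': 189.4897299299306, 'k1': -0.1216735415309287, 'rvec': array([ 2.12819441, -2.16609538,  0.10187587]), 'tvec': array([  72.16927509,  559.67097246, 1243.38485474])}
[ 407.08484034   30.9584014  1302.9848076 ] [ 0.11524208  0.02252787 -0.99309713]
{'clock': 0.1, 'joints': array([ 1.13242930e+00,  3.00390875e-01,  1.52151709e+00,  6.89327697e-06,
        1.32068480e+00, -6.66213743e-02]), 'qd': array([ 0.00037035, -0.00247278,  0.00010739,  0.0027132 , -0.00112897,
        0.00149726]), 'effort': array([-7.17922831e-06, -5.32649410e+01, -3.53282475e+01,  7.09069194e-02,
        2.34972319e-02, -1.27956328e-04]), 'eef_pos': array([199.6914788 , 512.20609349, 191.75740668]), 'eef_rot': array([-3.14059520e+00, -7.32418530e-05,  2.76984526e+00]), 'wrist_force': array([-0.59382081,  0.06530238, -0.0838883 ]), 'moment': array([0.00214303, 0.02226984, 0.07138229]), 'finger_gap': 93.77684008521172}
```

View pics/scene0.png

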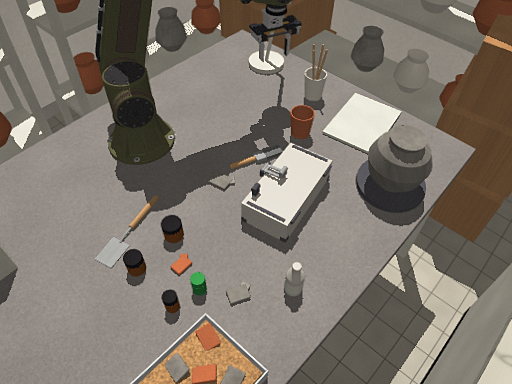

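View pics/top0.png

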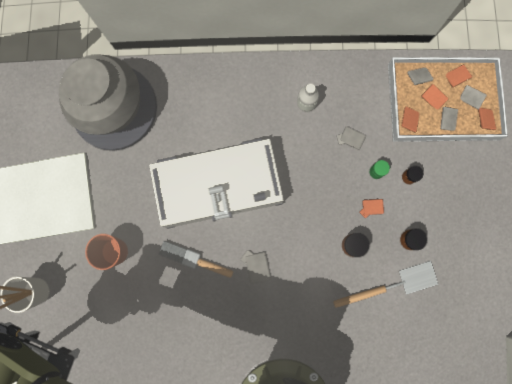

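The three amber jars show in top at about (356,245), (414,239) and (413,174), with a green decoy at (381,169). The case is at about (217,182), with the hasp at (220,200) and the lid handle at (262,196). I'll zoom in to measure these.

```bash
python3 - <<'E'
import cv2,numpy as np
t=cv2.imread('pics/top0.png')
cv2.imwrite('pics/z1.png',cv2.resize(t[130:235,140:295],None,fx=5,fy=5,interpolation=cv2.INTER_CUBIC))
cv2.imwrite('pics/z2.png',cv2.resize(t[150:270,335:435],None,fx=5,fy=5,interpolation=cv2.INTER_CUBIC))
E
```

```text
(no output)
```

View pics/z1.png

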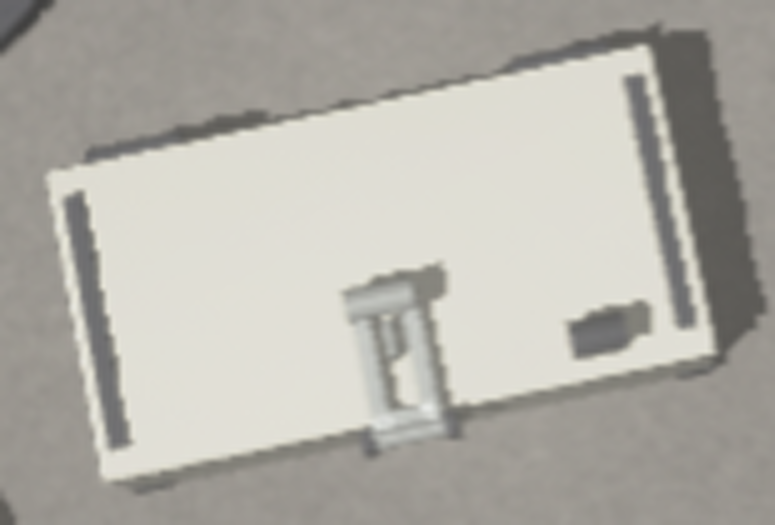

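View pics/z2.png

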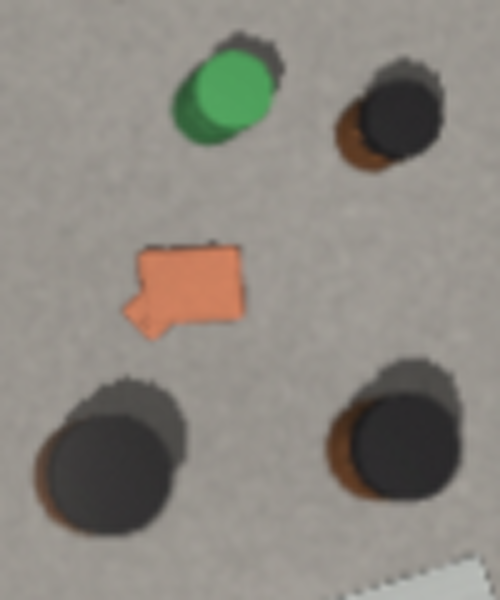

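```bash
cat > m.py <<'E'
from h import *
from scipy.optimize import least_squares
def jars(c,z=66):
    im=c['color'].astype(int); mask=((im.max(2)<62)&(im.max(2)-im.min(2)<14)).astype(np.uint8)
    n,l,s,ce=cv2.connectedComponentsWithStats(mask)
    out=[]
    for i in range(1,n):
        if s[i,4]>120 and s[i,4]<1500:
            ct=max(cv2.findContours((l==i).astype(np.uint8),0,cv2.CHAIN_APPROX_NONE)[0],key=len)[:,0]
            pts=np.array([onz(c,u,v,z)[:2] for u,v in ct])
            (cx,cy),r=cv2.minEnclosingCircle(pts.astype(np.float32))
            pc=onz(c,*ce[i],z)
            sc=onz(c,ce[i][0]+1,ce[i][1],z)-pc
            d=2*np.sqrt(s[i,4]/np.pi)*np.linalg.norm(sc)
            out.append((ce[i].round(1),pc[:2].round(1),round(d,1),round(2*r,1)))
    return out
E
python3 - <<'E'
from m import *
c=camera('top')
for j in jars(c): print(*j)
P=[onz(c,(U+.5)/5-.5+140,(V+.5)/5-.5+130,90)[:2] for U,V in [(48,172),(650,43),(716,355),(104,482)]]
print(np.array(P)); M=np.array([[80,156],[80,-156],[-80,-156],[-80,156]])
f=lambda p:(M@np.array([[np.cos(p[2]),np.sin(p[2])],[-np.sin(p[2]),np.cos(p[2])]])+p[:2]-np.array(P)).ravel()
r=least_squares(f,[500,100,0]); print(r.x,f(r.x).round(1))
x,y,a=r.x
def w(q): q=np.array(q,float); return np.array([x+np.cos(a)*q[0]-np.sin(a)*q[1],y+np.sin(a)*q[0]+np.cos(a)*q[1],q[2]])
for n,q in dict(hh=(-88,0,100),hg=(-22,0,116),lg=(-62,-100,116),p1=(0,105,8),p2=(0,24.5,8),p3=(0,-49,8),p4=(0,-115.5,8)).items(): print(n,w(q).round(1),proj(c,w(q)).round(1),proj(camera('scene'),w(q)).round(1))
E
```

```text
[414.4 173.1] [ 591.1 -345.2] 41.5 42.6
[415.6 238.6] [ 425.2 -339.4] 55.1 55.4
[357.4 244.1] [ 415.  -191.8] 57.3 61.2
[[623.9811171  326.49553946]
 [682.99208472  22.14403231]
 [525.23352945  -7.26641625]
 [467.52851457 296.80974509]]
[5.74933811e+02 1.59545725e+02 1.88771412e-01] [ 0.3  1.3 -0.2 -0.8  0.4 -1.4 -0.4  1. ]
hh [488.5 143.  100. ] [[221.7 216.3]] [[264.5 167. ]]
hg [553.3 155.4 116. ] [[215.8 189.3]] [[282.7 171.8]]
lg [532.8  49.7 116. ] [[259.5 196.9]] [[255.  187.2]]
p1 [555.2 262.7   8. ] [[179.9 194.2]] [[301.3 176.4]]
p2 [570.3 183.6   8. ] [[209.5 188. ]] [[290.1 191.5]]
p3 [584.1 111.4   8. ] [[236.6 182.3]] [[279.2 206.3]]
p4 [596.6  46.1   8. ] [[261.1 177.2]] [[268.7 220.4]]
```

Jar1 (62 mm) is at (415,-192), jar2 (55 mm) at (425,-339) and jar4 (41 mm) at (591,-345). Jar 3 is absent. The case is at (575,160) with yaw 0.189. I'll start with the hasp.

Emit:
{"op": "arm_command", "data": {
  "deltas": [
    {"xyz": [0, 0, 0.035]},
    {"xyz": [0, 0, 0.035]},
    {"xyz": [0.035, -0.035, 0], "turn": [0, 0, 0.056]},
    {"xyz": [0.035, -0.035, 0], "turn": [0, 0, 0.056]},
    {"xyz": [0.035, -0.036, 0], "turn": [0, 0, 0.056]},
    {"xyz": [0.035, -0.036, 0], "turn": [0, 0, 0.056]},
    {"xyz": [0.035, -0.036, 0], "turn": [0, 0, 0.056]},
    {"xyz": [0.035, -0.036, 0], "turn": [0, 0, 0.056]},
    {"xyz": [0.036, -0.036, 0], "turn": [0, 0, 0.056]},
    {"xyz": [0.036, -0.036, 0], "turn": [0, 0, 0.056]},
    {"xyz": [0.036, -0.036, 0], "turn": [0, 0, 0.056]},
    {"xyz": [0.036, -0.035, 0], "turn": [0, 0, 0.056]}
  ],
  "gripper": 0.35
}}

```text
validation failed for argument at $.de...
```

Emit:
{"op": "arm_command", "data": {
  "deltas": [
    {"xyz": [0, 0, 0.035], "turn": [0, 0, 0]},
    {"xyz": [0, 0, 0.035], "turn": [0, 0, 0]},
    {"xyz": [0.035, -0.035, 0], "turn": [0, 0, 0.056]},
    {"xyz": [0.035, -0.035, 0], "turn": [0, 0, 0.056]},
    {"xyz": [0.035, -0.036, 0], "turn": [0, 0, 0.056]},
    {"xyz": [0.035, -0.036, 0], "turn": [0, 0, 0.056]},
    {"xyz": [0.035, -0.036, 0], "turn": [0, 0, 0.056]},
    {"xyz": [0.035, -0.036, 0], "turn": [0, 0, 0.056]},
    {"xyz": [0.036, -0.036, 0], "turn": [0, 0, 0.056]},
    {"xyz": [0.036, -0.036, 0], "turn": [0, 0, 0.056]},
    {"xyz": [0.036, -0.036, 0], "turn": [0, 0, 0.056]},
    {"xyz": [0.036, -0.035, 0], "turn": [0, 0, 0.056]}
  ],
  "gripper": 0.35,
  "force": 15
}}

```text
clock: 2.0
eef_pos: [554.9, 154.0, 262.3]
eef_rot: [3.142, 0.0, -2.952]
wrist_force: [0.7, 1.3, -0.2]
finger_gap: 61.1
```

Emit:
{"op": "arm_command", "data": {
  "deltas": [
    {"xyz": [-0.0015, 0.0015, -0.03], "turn": [0, 0, 0]},
    {"xyz": [0, 0, -0.03], "turn": [0, 0, 0]},
    {"xyz": [0, 0, -0.03], "turn": [0, 0, 0]},
    {"xyz": [0, 0, -0.03], "turn": [0, 0, 0]},
    {"xyz": [0, 0, -0.02], "turn": [0, 0, 0]},
    {"xyz": [0, 0, -0.013], "turn": [0, 0, 0]},
    {"xyz": [0, 0, 0], "turn": [0, 0, 0]}
  ]
}}

```text
clock: 2.88
eef_pos: [552.1, 156.9, 108.8]
eef_rot: [-3.142, -0.001, -2.953]
wrist_force: [0.2, -0.1, 0.3]
finger_gap: 61.2
```

```bash
python3 - <<'E'
from h import *
c=snap('scene','s1.png'); cv2.imwrite('pics/s1z.png',cv2.resize(c['color'][110:250,200:360,::-1],None,fx=5,fy=4*1.25,interpolation=cv2.INTER_CUBIC)[:600])
print(read_state()['eef_pos'])
E
```

```text
[552.47443973 156.9743708  109.62299115]
```

View pics/s1z.png

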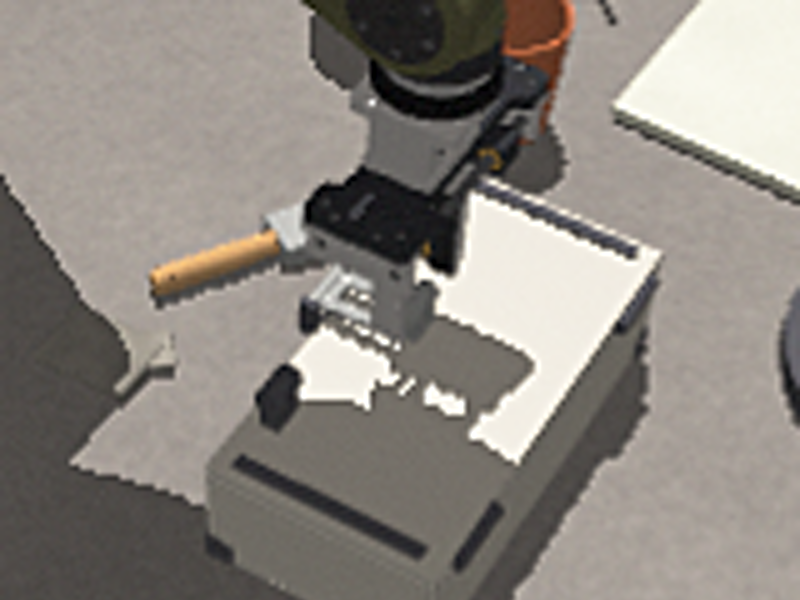

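The scene view shows the fingers straddling the grip bar. Closing now.

Emit:
{"op": "arm_command", "data": {
  "deltas": [
    {"xyz": [0.001, -0.001, -0.001], "turn": [0, 0, 0]},
    {"xyz": [0, 0, 0], "turn": [0, 0, 0]},
    {"xyz": [0, 0, 0], "turn": [0, 0, 0]},
    {"xyz": [0, 0, 0], "turn": [0, 0, 0]}
  ],
  "gripper": 1,
  "force": 15
}}

```text
clock: 3.42
eef_pos: [553.4, 156.4, 108.5]
eef_rot: [3.141, 0.001, -2.953]
wrist_force: [-0.2, 4.7, 0.9]
finger_gap: 33.7
```

```bash
python3 - <<'E'
import numpy as np
a=.189;c,s=np.cos(a),np.sin(a)
def arc(r,p0,p1,n):
    t=np.linspace(p0,p1,n+1); x=r*np.cos(t);z=r*np.sin(t)
    for dx,dz in zip(np.diff(x),np.diff(z)): print([round(dx*c/1e3,4),round(dx*s/1e3,4),round(dz/1e3,4)])
arc(67.9,.238,.238+2.15,16); print(); arc(146,2.906,2.906-1.6,20)
E
```

```text
[np.float64(-0.0027), np.float64(-0.0005), np.float64(0.0087)]
[np.float64(-0.0038), np.float64(-0.0007), np.float64(0.0083)]
[np.float64(-0.0049), np.float64(-0.0009), np.float64(0.0077)]
[np.float64(-0.0058), np.float64(-0.0011), np.float64(0.0069)]
[np.float64(-0.0067), np.float64(-0.0013), np.float64(0.0061)]
[np.float64(-0.0074), np.float64(-0.0014), np.float64(0.0051)]
[np.float64(-0.008), np.float64(-0.0015), np.float64(0.004)]
[np.float64(-0.0085), np.float64(-0.0016), np.float64(0.0029)]
[np.float64(-0.0088), np.float64(-0.0017), np.float64(0.0017)]
[np.float64(-0.0089), np.float64(-0.0017), np.float64(0.0005)]
[np.float64(-0.0089), np.float64(-0.0017), np.float64(-0.0007)]
[np.float64(-0.0088), np.float64(-0.0017), np.float64(-0.0019)]
[np.float64(-0.0084), np.float64(-0.0016), np.float64(-0.0031)]
[np.float64(-0.0079), np.float64(-0.0015), np.float64(-0.0042)]
[np.float64(-0.0073), np.float64(-0.0014), np.float64(-0.0053)]
[np.float64(-0.0066), np.float64(-0.0013), np.float64(-0.0062)]

[np.float64(0.0031), np.float64(0.0006), np.float64(0.0112)]
[np.float64(0.004), np.flo
[... 432 characters left out ...]
0.0017), np.float64(0.0071)]
[np.float64(0.0096), np.float64(0.0018), np.float64(0.0064)]
[np.float64(0.0101), np.float64(0.0019), np.float64(0.0055)]
[np.float64(0.0105), np.float64(0.002), np.float64(0.0047)]
[np.float64(0.0108), np.float64(0.0021), np.float64(0.0038)]
[np.float64(0.0111), np.float64(0.0021), np.float64(0.0029)]
[np.float64(0.0113), np.float64(0.0022), np.float64(0.002)]
[np.float64(0.0114), np.float64(0.0022), np.float64(0.0011)]
[np.float64(0.0115), np.float64(0.0022), np.float64(0.0002)]
[np.float64(0.0114), np.float64(0.0022), np.float64(-0.0008)]
[np.float64(0.0113), np.float64(0.0022), np.float64(-0.0017)]
[np.float64(0.0112), np.float64(0.0021), np.float64(-0.0026)]
```

Gap is 33.7 mm, which matches the 34 mm bar. Swinging the hasp.

Emit:
{"op": "arm_command", "data": {
  "deltas": [
    {"xyz": [-0.0027, -0.0005, 0.0087], "turn": [0, 0, 0]},
    {"xyz": [-0.0038, -0.0007, 0.0083], "turn": [0, 0, 0]},
    {"xyz": [-0.0049, -0.0009, 0.0077], "turn": [0, 0, 0]},
    {"xyz": [-0.0058, -0.0011, 0.0069], "turn": [0, 0, 0]},
    {"xyz": [-0.0067, -0.0013, 0.0061], "turn": [0, 0, 0]},
    {"xyz": [-0.0074, -0.0014, 0.0051], "turn": [0, 0, 0]},
    {"xyz": [-0.008, -0.0015, 0.004], "turn": [0, 0, 0]},
    {"xyz": [-0.0085, -0.0016, 0.0029], "turn": [0, 0, 0]}
  ]
}}

```text
clock: 4.42
eef_pos: [504.6, 146.9, 157.6]
eef_rot: [3.141, -0.001, -2.953]
wrist_force: [-1.4, 5.2, -13.0]
finger_gap: 33.3
```

Emit:
{"op": "arm_command", "data": {
  "deltas": [
    {"xyz": [-0.0088, -0.0017, 0.0017], "turn": [0, 0, 0]},
    {"xyz": [-0.0089, -0.0017, 0.0005], "turn": [0, 0, 0]},
    {"xyz": [-0.0089, -0.0017, -0.0007], "turn": [0, 0, 0]},
    {"xyz": [-0.0088, -0.0017, -0.0019], "turn": [0, 0, 0]},
    {"xyz": [-0.0084, -0.0016, -0.0031], "turn": [0, 0, 0]},
    {"xyz": [-0.0079, -0.0015, -0.0042], "turn": [0, 0, 0]},
    {"xyz": [-0.0073, -0.0014, -0.0053], "turn": [0, 0, 0]},
    {"xyz": [-0.005, -0.001, -0.0047], "turn": [0, 0, 0]},
    {"xyz": [0, 0, 0], "turn": [0, 0, 0]}
  ]
}}

```text
clock: 5.55
eef_pos: [441.3, 134.6, 141.7]
eef_rot: [3.141, 0.002, -2.953]
wrist_force: [-8.0, 3.3, 6.7]
finger_gap: 33.7
```

```bash
python3 - <<'E'
from h import *
c=snap('scene','s2.png'); cv2.imwrite('pics/s2z.png',cv2.resize(c['color'][110:230,200:360,::-1],None,fx=5,fy=5,interpolation=cv2.INTER_CUBIC))
E
```

```text
(no output)
```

View pics/s2z.png

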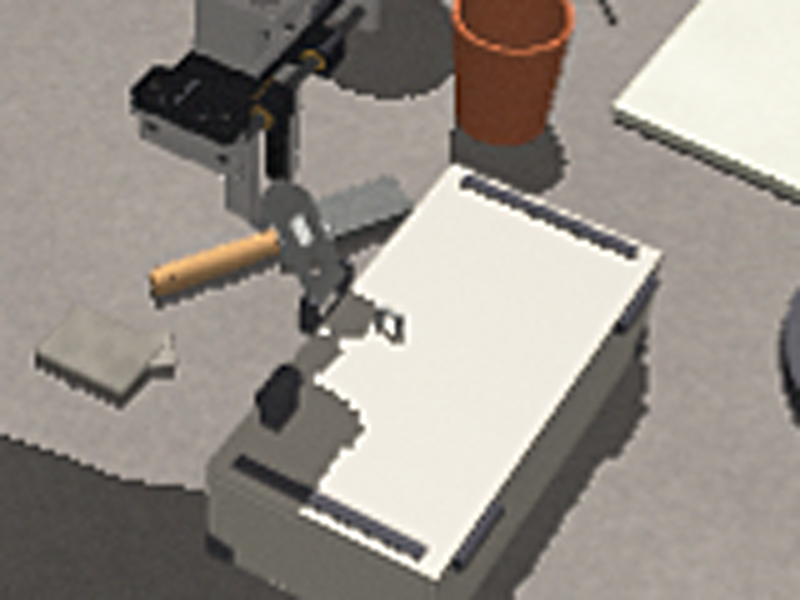

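Hasp is back and the catch stands clear. Releasing it and going to the lid handle.

Emit:
{"op": "arm_command", "data": {
  "deltas": [
    {"xyz": [0, 0, 0], "turn": [0, 0, 0]},
    {"xyz": [0, 0, 0], "turn": [0, 0, 0]},
    {"xyz": [0, 0, 0.03], "turn": [0, 0, 0]},
    {"xyz": [0, 0, 0.03], "turn": [0, 0, 0]},
    {"xyz": [0, 0, 0.03], "turn": [0, 0, 0]},
    {"xyz": [0.023, -0.021, 0], "turn": [0, 0, 0]},
    {"xyz": [0.023, -0.021, 0], "turn": [0, 0, 0]},
    {"xyz": [0.023, -0.021, 0], "turn": [0, 0, 0]},
    {"xyz": [0.023, -0.021, 0], "turn": [0, 0, 0]},
    {"xyz": [0, 0, 0], "turn": [0, 0, 0]}
  ],
  "gripper": 0.4
}}

```text
clock: 6.85
eef_pos: [534.3, 49.3, 229.9]
eef_rot: [-3.141, -0.0, -2.955]
wrist_force: [0.1, 0.3, 0.2]
finger_gap: 56.4
```

```bash
python3 - <<'E'
from h import *
c=snap('scene','s3.png'); cv2.imwrite('pics/s3z.png',cv2.resize(c['color'][110:230,200:360,::-1],None,fx=5,fy=5,interpolation=cv2.INTER_CUBIC)); print(read_state()['eef_pos'])
E
```

```text
[533.5913191   50.07921309 229.97935946]
```

View pics/s3z.png

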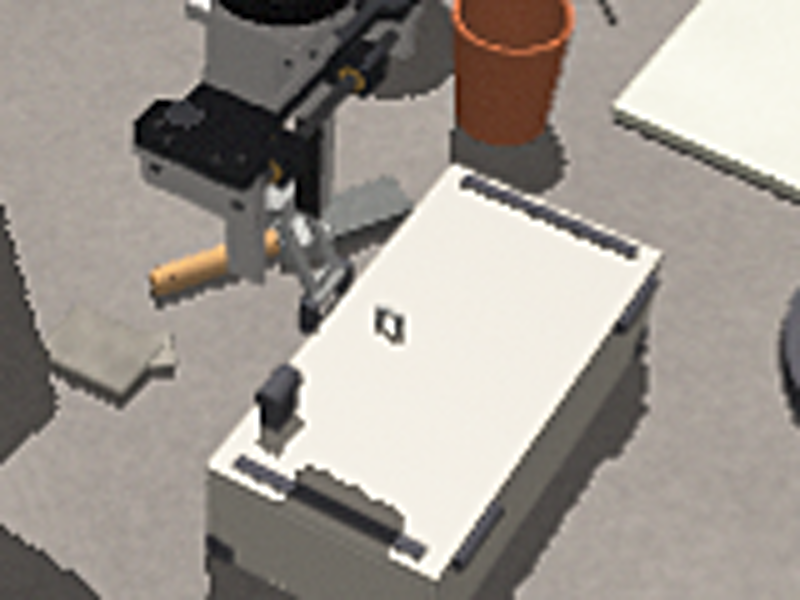

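Emit:
{"op": "arm_command", "data": {
  "deltas": [
    {"xyz": [0, 0, -0.03], "turn": [0, 0, 0]},
    {"xyz": [0, 0, -0.03], "turn": [0, 0, 0]},
    {"xyz": [0, 0, -0.03], "turn": [0, 0, 0]},
    {"xyz": [0, 0, -0.02], "turn": [0, 0, 0]},
    {"xyz": [0, 0, -0.012], "turn": [0, 0, 0]},
    {"xyz": [0, 0, 0], "turn": [0, 0, 0]}
  ]
}}

```text
clock: 7.65
eef_pos: [533.1, 50.9, 108.1]
eef_rot: [3.142, -0.001, -2.953]
wrist_force: [-0.5, -0.2, 0.3]
finger_gap: 56.5
```

Emit:
{"op": "arm_command", "data": {
  "deltas": [
    {"xyz": [0, 0, 0], "turn": [0, 0, 0]},
    {"xyz": [0, 0, 0], "turn": [0, 0, 0]},
    {"xyz": [0, 0, 0], "turn": [0, 0, 0]},
    {"xyz": [0, 0, 0], "turn": [0, 0, 0]}
  ],
  "gripper": 1,
  "force": 30
}}

```text
clock: 8.15
eef_pos: [533.6, 50.8, 108.6]
eef_rot: [3.141, 0.0, -2.953]
wrist_force: [-0.3, 1.6, 2.2]
finger_gap: 26.9
```

Gap is about 27 mm, close to the handle's 28 mm. Lifting the lid along its arc.

Emit:
{"op": "arm_command", "data": {
  "deltas": [
    {"xyz": [0.0031, 0.0006, 0.0112], "turn": [0, 0, 0]},
    {"xyz": [0.004, 0.0008, 0.0109], "turn": [0, 0, 0]},
    {"xyz": [0.0048, 0.0009, 0.0106], "turn": [0, 0, 0]},
    {"xyz": [0.0057, 0.0011, 0.0102], "turn": [0, 0, 0]},
    {"xyz": [0.0064, 0.0012, 0.0097], "turn": [0, 0, 0]},
    {"xyz": [0.0072, 0.0014, 0.0091], "turn": [0, 0, 0]},
    {"xyz": [0.0079, 0.0015, 0.0085], "turn": [0, 0, 0]},
    {"xyz": [0.0085, 0.0016, 0.0078], "turn": [0, 0, 0]},
    {"xyz": [0.0091, 0.0017, 0.0071], "turn": [0, 0, 0]},
    {"xyz": [0.0096, 0.0018, 0.0064], "turn": [0, 0, 0]}
  ]
}}

```text
clock: 9.4
eef_pos: [600.4, 62.9, 200.9]
eef_rot: [-3.141, 0.0, -2.954]
wrist_force: [-0.1, 0.0, -0.1]
finger_gap: 7.8
```

Emit:
{"op": "arm_command", "data": {
  "deltas": [
    {"xyz": [0.0101, 0.0019, 0.0055], "turn": [0, 0, 0]},
    {"xyz": [0.0105, 0.002, 0.0047], "turn": [0, 0, 0]},
    {"xyz": [0.0108, 0.0021, 0.0038], "turn": [0, 0, 0]},
    {"xyz": [0.0111, 0.0021, 0.0029], "turn": [0, 0, 0]},
    {"xyz": [0.0113, 0.0022, 0.002], "turn": [0, 0, 0]},
    {"xyz": [0.0114, 0.0022, 0.0011], "turn": [0, 0, 0]},
    {"xyz": [0.0115, 0.0022, 0.0002], "turn": [0, 0, 0]},
    {"xyz": [0.0114, 0.0022, -0.0008], "turn": [0, 0, 0]},
    {"xyz": [0.0113, 0.0022, -0.0017], "turn": [0, 0, 0]},
    {"xyz": [0.0112, 0.0021, -0.0026], "turn": [0, 0, 0]},
    {"xyz": [0, 0, 0], "turn": [0, 0, 0]}
  ]
}}

```text
clock: 10.78
eef_pos: [710.8, 84.3, 215.3]
eef_rot: [-3.141, 0.0, -2.954]
wrist_force: [-0.2, -0.3, 0.1]
finger_gap: 0.5
```

```bash
python3 - <<'E'
from h import *
c=snap('scene','s4.png'); cv2.imwrite('pics/s4z.png',cv2.resize(c['color'][110:230,200:360,::-1],None,fx=5,fy=5,interpolation=cv2.INTER_CUBIC)); print(read_state()['eef_pos'])
E
```

```text
[710.50689451  84.21837124 215.39178969]
```

View pics/s4z.png

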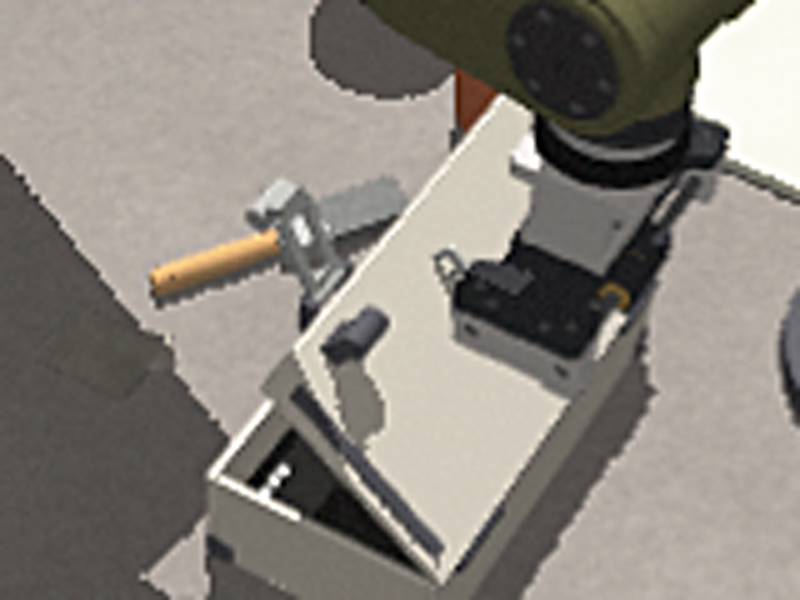

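The grip slipped off partway and the lid is partly open, with the handle at crop (358,333). I'll solve for the lid angle from the picture.

```bash
cat >> m.py <<'E'
CX,CY,CA=575.,160.,.189
def w(q):
    q=np.array(q,float); return np.array([CX+np.cos(CA)*q[0]-np.sin(CA)*q[1],CY+np.sin(CA)*q[0]+np.cos(CA)*q[1],q[2]])
def lidp(th,q):
    return w([80+q[0]*np.cos(th)+q[2]*np.sin(th),q[1],82-q[0]*np.sin(th)+q[2]*np.cos(th)])
E
python3 - <<'E'
from m import *
c=camera('scene'); t=camera('top'); cv2.imwrite('pics/t4.png',cv2.resize(t['color'][130:235,140:295,::-1],None,fx=5,fy=5))
for th in np.arange(.2,1.2,.1):
    f=lambda q:(proj(c,lidp(th,q))[0]-[200,110])*5
    print(round(th,2),lidp(th,[-142,-100,34]).round(1),f([-142,-100,34]).round(),f([-160,-156,8]).round(),f([-160,-156,0]).round())
E
```

```text
0.2 [542.3  51.9 143.5] [289. 362.] [206. 432.] [204. 439.]
0.3 [549.   53.2 156.4] [300. 353.] [213. 419.] [210. 425.]
0.4 [556.9  54.7 168.6] [312. 345.] [221. 407.] [217. 413.]
0.5 [566.   56.5 179.9] [326. 338.] [232. 397.] [227. 402.]
0.6 [576.1  58.4 190.2] [342. 333.] [246. 388.] [239. 393.]
0.7 [587.2  60.5 199.5] [359. 331.] [261. 382.] [253. 385.]
0.8 [599.1  62.8 207.6] [379. 330.] [279. 377.] [270. 380.]
0.9 [611.8  65.2 214.4] [399. 331.] [298. 375.] [289. 376.]
1.0 [625.1  67.8 219.9] [421. 334.] [320. 375.] [309. 375.]
1.1 [638.9  70.4 224. ] [444. 339.] [343. 377.] [331. 376.]
```

View pics/t4.png

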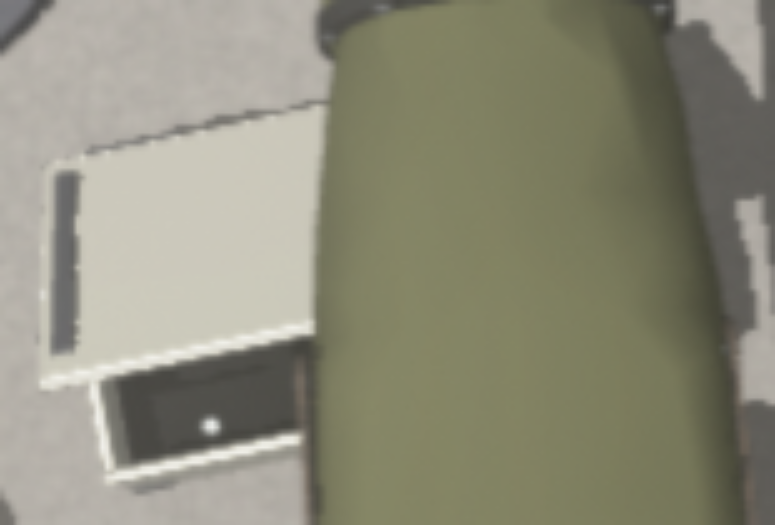

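Lid is at about 0.7 rad and holding by friction. I'll push it the rest of the way with closed fingers behind its front edge.

Emit:
{"op": "arm_command", "data": {
  "deltas": [
    {"xyz": [0, 0, 0.04], "turn": [0, 0, 0]},
    {"xyz": [0, 0, 0.04], "turn": [0, 0, 0]},
    {"xyz": [-0.04, 0.0025, 0], "turn": [0, 0, 0]},
    {"xyz": [-0.04, 0.0025, 0], "turn": [0, 0, 0]},
    {"xyz": [-0.04, 0.0025, 0], "turn": [0, 0, 0]},
    {"xyz": [-0.04, 0.0025, 0], "turn": [0, 0, 0]},
    {"xyz": [-0.04, 0.0025, 0], "turn": [0, 0, 0]},
    {"xyz": [0, 0, 0], "turn": [0, 0, 0]},
    {"xyz": [0, 0, -0.04], "turn": [0, 0, 0]},
    {"xyz": [0, 0, -0.04], "turn": [0, 0, 0]},
    {"xyz": [0, 0, -0.038], "turn": [0, 0, 0]},
    {"xyz": [0, 0, 0], "turn": [0, 0, 0]}
  ]
}}

```text
clock: 12.42
eef_pos: [509.8, 96.6, 175.1]
eef_rot: [3.141, -0.004, -2.954]
wrist_force: [0.0, 0.3, 0.6]
finger_gap: 0.5
```

```bash
python3 - <<'E'
from h import *
c=snap('scene','s5.png'); cv2.imwrite('pics/s5z.png',cv2.resize(c['color'][110:230,200:360,::-1],None,fx=5,fy=5,interpolation=cv2.INTER_CUBIC)); print(read_state()['eef_pos'])
E
```

```text
[510.70773859  96.77273263 177.1996197 ]
```

View pics/s5z.png

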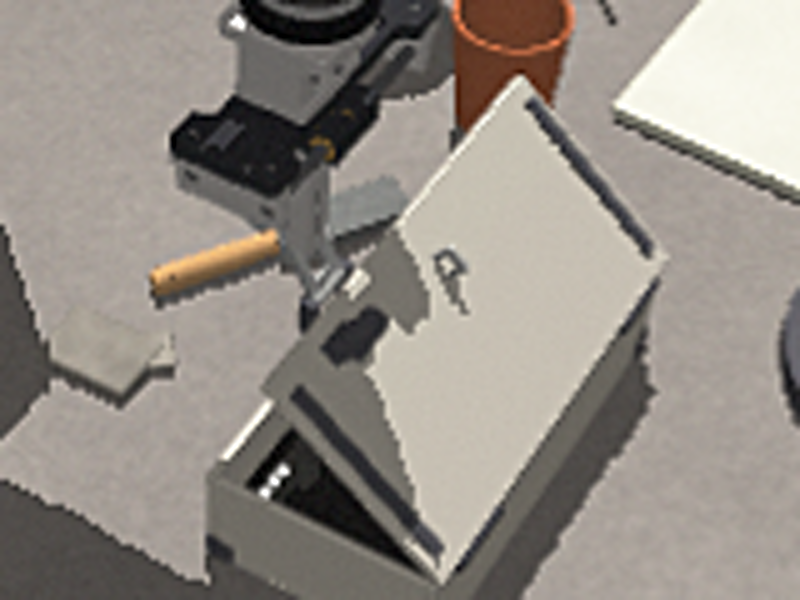

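The fingers are in front of the lid edge, with tips below it. Pushing along case +x.

Emit:
{"op": "arm_command", "data": {
  "deltas": [
    {"xyz": [0.01, 0.002, 0], "turn": [0, 0, 0]},
    {"xyz": [0.01, 0.002, 0], "turn": [0, 0, 0]},
    {"xyz": [0.01, 0.002, 0], "turn": [0, 0, 0]},
    {"xyz": [0.01, 0.002, 0], "turn": [0, 0, 0]},
    {"xyz": [0.01, 0.002, 0], "turn": [0, 0, 0]},
    {"xyz": [0.01, 0.002, 0], "turn": [0, 0, 0]},
    {"xyz": [0.01, 0.002, 0], "turn": [0, 0, 0]}
  ]
}}

```text
clock: 13.35
eef_pos: [581.1, 111.1, 176.7]
eef_rot: [3.142, -0.0, -2.953]
wrist_force: [0.3, 0.1, 1.1]
finger_gap: 0.9
```

Emit:
{"op": "arm_command", "data": {
  "deltas": [
    {"xyz": [0.01, 0.002, 0], "turn": [0, 0, 0]},
    {"xyz": [0.01, 0.002, 0], "turn": [0, 0, 0]},
    {"xyz": [0.01, 0.002, 0], "turn": [0, 0, 0]},
    {"xyz": [0.01, 0.002, 0], "turn": [0, 0, 0]},
    {"xyz": [0.01, 0.002, 0], "turn": [0, 0, 0]},
    {"xyz": [0.01, 0.002, 0], "turn": [0, 0, 0]},
    {"xyz": [0.01, 0.002, 0], "turn": [0, 0, 0]},
    {"xyz": [0, 0, 0], "turn": [0, 0, 0]}
  ]
}}

```text
clock: 14.35
eef_pos: [650.9, 125.0, 176.5]
eef_rot: [3.142, -0.0, -2.953]
wrist_force: [-0.7, -0.4, 0.0]
finger_gap: 0.2
```

```bash
python3 - <<'E'
from h import *
c=snap('scene','s6.png'); cv2.imwrite('pics/s6z.png',cv2.resize(c['color'][90:230,200:360,::-1],None,fx=4.2,fy=4.2,interpolation=cv2.INTER_CUBIC)); print(read_state()['eef_pos'])
E
```

```text
[650.49755316 124.94831973 176.57196191]
```

View pics/s6z.png

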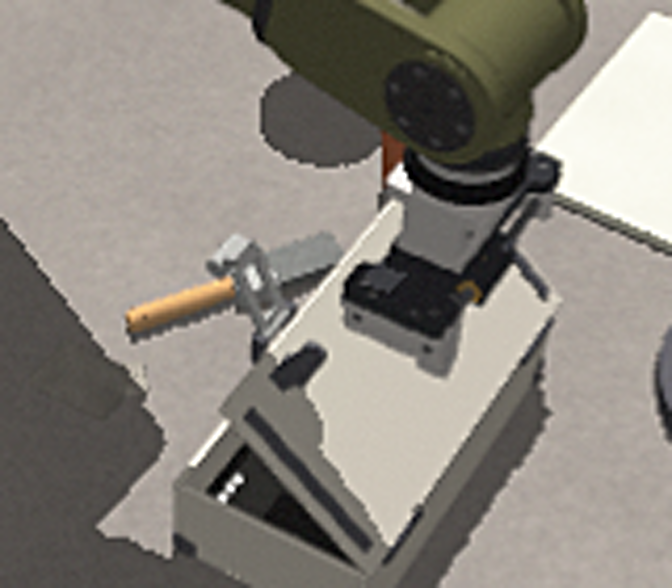

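The fingers passed over without touching and the lid has not moved. I'll check my lid angle against both cameras.

```bash
python3 - <<'E'
from m import *
c=camera('scene'); t=camera('top')
for th in np.arange(.4,.9,.1):
    f=lambda q:(proj(t,lidp(th,q))[0]-[140,130])*5
    g=lambda q:(proj(c,lidp(th,q))[0]-[200,90])*4.2
    print(round(th,2),'top',f([-160,156,8]).round(),f([-160,156,0]).round(),'sc',g([-160,-156,8]).round(),g([-142,-100,34]).round(),'edge',lidp(th,[-160,-50,0]).round())
s=read_state(); e=s['eef_pos']; R=np.eye(3)
for z in (-11,0,78-8+8): print(z,(proj(c,[e[0],e[1],e[2]+z])[0]-[200,90])*4.2)
E
```

```text
0.4 top [ 65. 442.] [ 70. 449.] sc [186. 426.] [262. 373.] edge [518.  98. 144.]
0.5 top [ 55. 424.] [ 60. 433.] sc [195. 417.] [274. 368.] edge [525. 100. 159.]
0.6 top [ 45. 403.] [ 50. 414.] sc [206. 410.] [287. 364.] edge [533. 101. 172.]
0.7 top [ 34. 379.] [ 40. 391.] sc [219. 405.] [302. 362.] edge [543. 103. 185.]
0.8 top [ 24. 352.] [ 29. 365.] sc [234. 401.] [318. 361.] edge [553. 105. 197.]
-11 [429.65497945 390.01013902]
0 [431.18237308 379.57519523]
78 [442.6129842 301.197557 ]
```

Emit:
{"op": "arm_command", "data": {
  "deltas": [
    {"xyz": [0, 0, 0.05], "turn": [0, 0, 0]},
    {"xyz": [0, 0, 0.05], "turn": [0, 0, 0]},
    {"xyz": [-0.03, 0.03, 0.02], "turn": [0, 0, 0]},
    {"xyz": [-0.03, 0.03, 0], "turn": [0, 0, 0]},
    {"xyz": [-0.03, 0.03, 0], "turn": [0, 0, 0]},
    {"xyz": [-0.03, 0.03, 0], "turn": [0, 0, 0]},
    {"xyz": [-0.03, 0.03, 0], "turn": [0, 0, 0]},
    {"xyz": [0, 0, 0], "turn": [0, 0, 0]}
  ],
  "gripper": 0.4
}}

```text
clock: 15.5
eef_pos: [498.7, 276.5, 297.6]
eef_rot: [3.141, 0.001, -2.95]
wrist_force: [1.0, -0.7, -0.0]
finger_gap: 56.6
```

```bash
python3 - <<'E'
from h import *
c=snap('scene','s7.png'); cv2.imwrite('pics/s7z.png',cv2.resize(c['color'][110:230,200:360,::-1],None,fx=5,fy=5,interpolation=cv2.INTER_CUBIC)); print(read_state()['eef_pos'])
t=camera('top'); cv2.imwrite('pics/t7.png',cv2.resize(t['color'][130:235,140:295,::-1],None,fx=5,fy=5,interpolation=cv2.INTER_CUBIC))
E
```

```text
[499.70977439 275.49385472 297.37169036]
```

View pics/s7z.png

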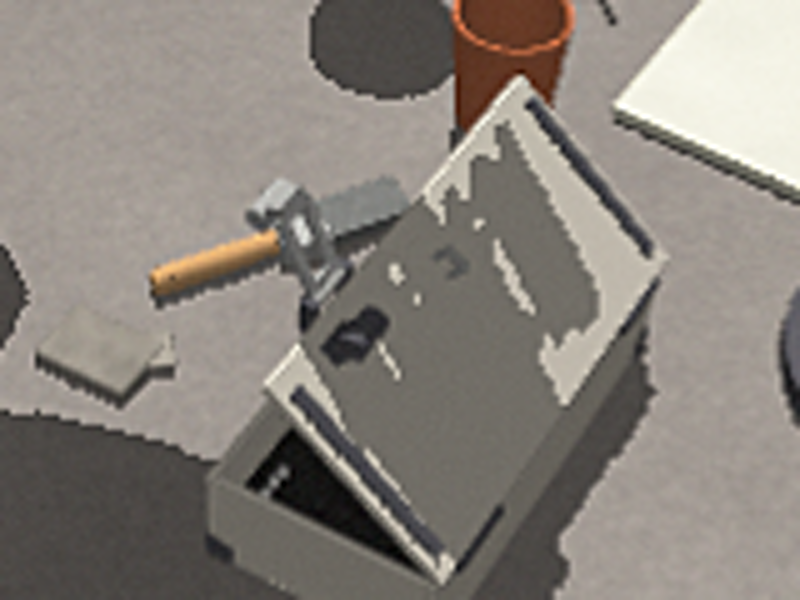

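View pics/t7.png

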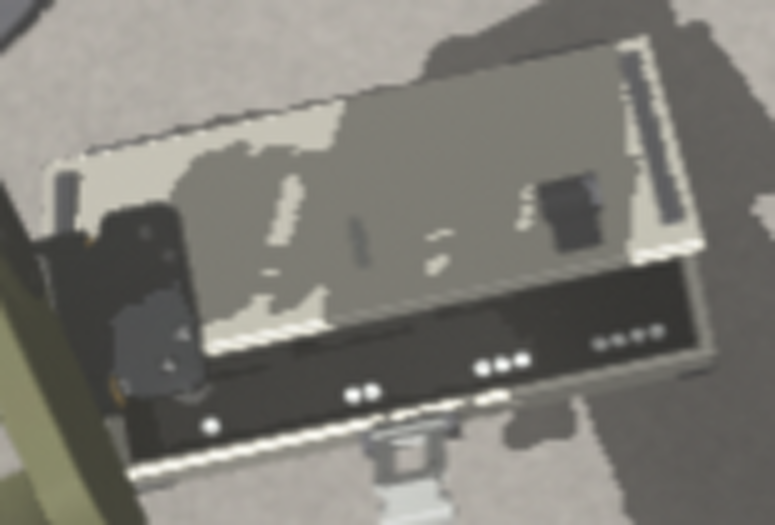

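```bash
python3 - <<'E'
from m import *
c=camera('scene'); t=camera('top')
for th in np.arange(.55,.8,.05):
    f=lambda q:((proj(t,lidp(th,q))[0]+.5-[140,130])*5-.5).round()
    g=lambda q:((proj(c,lidp(th,q))[0]+.5-[200,110])*5-.5).round()
    print(round(th,2),'top',f([-160,-156,8]),f([-160,-156,0]),f([-142,-100,34]),'sc',g([-160,-156,8]),g([-160,156,8]),g([-142,-100,34]),lidp(th,[-142,-100,34]).round())
E
```

```text
0.55 top [711. 278.] [712. 288.] [578. 238.] sc [241. 394.] [498.  85.] [336. 338.] [571.  57. 185.]
0.6 top [709. 266.] [711. 277.] [576. 225.] sc [248. 390.] [505.  80.] [344. 335.] [576.  58. 190.]
0.65 top [707. 254.] [709. 266.] [573. 212.] sc [255. 387.] [513.  76.] [352. 334.] [582.  59. 195.]
0.7 top [705. 240.] [707. 253.] [570. 198.] sc [263. 384.] [521.  71.] [361. 333.] [587.  61. 199.]
0.75 top [703. 227.] [705. 240.] [567. 184.] sc [272. 381.] [530.  68.] [371. 332.] [593.  62. 204.]
```

The angle is 0.70 rad in both cameras, which puts the handle at about (586,60.5,199). I'll regrasp harder and follow the arc in small checked chunks.

Emit:
{"op": "arm_command", "data": {
  "deltas": [
    {"xyz": [0.0145, -0.036, 0], "turn": [0, 0, 0]},
    {"xyz": [0.0145, -0.036, 0], "turn": [0, 0, 0]},
    {"xyz": [0.0145, -0.036, 0], "turn": [0, 0, 0]},
    {"xyz": [0.0145, -0.036, 0], "turn": [0, 0, 0]},
    {"xyz": [0.0145, -0.036, 0], "turn": [0, 0, 0]},
    {"xyz": [0.0145, -0.036, 0], "turn": [0, 0, 0]},
    {"xyz": [0, 0, -0.03], "turn": [0, 0, 0]},
    {"xyz": [0, 0, -0.03], "turn": [0, 0, 0]},
    {"xyz": [0, 0, -0.03], "turn": [0, 0, 0]},
    {"xyz": [0, 0, -0.017], "turn": [0, 0, 0]},
    {"xyz": [0, 0, 0], "turn": [0, 0, 0]},
    {"xyz": [0, 0, 0], "turn": [0, 0, 0]}
  ]
}}

```text
clock: 17.2
eef_pos: [588.0, 58.8, 191.1]
eef_rot: [-3.141, 0.002, -2.954]
wrist_force: [-0.1, 0.6, 0.7]
finger_gap: 56.6
```

```bash
python3 - <<'E'
from h import *
c=snap('scene','s8.png'); cv2.imwrite('pics/s8z.png',cv2.resize(c['color'][130:210,230:330,::-1],None,fx=7,fy=7,interpolation=cv2.INTER_CUBIC)); print(read_state()['eef_pos'])
E
```

```text
[587.92430932  58.82292362 191.13811534]
```

View pics/s8z.png

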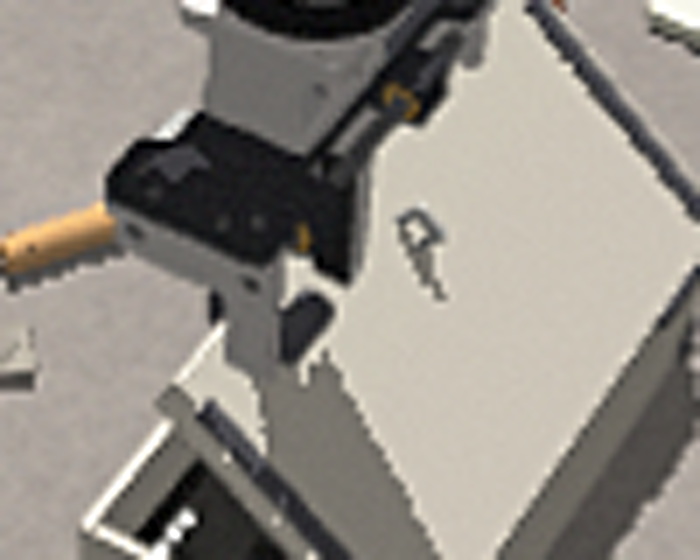

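```bash
python3 - <<'E'
from m import *
c=camera('scene'); e=read_state()['eef_pos']; d=np.array([np.sin(CA),-np.cos(CA),0]); ex=np.array([np.cos(CA),np.sin(CA),0])
im=cv2.imread('pics/s8z.png')
def P(p): 
    q=(proj(c,p)[0]+.5-[230,130])*7-.5; return tuple(int(v) for v in q.round())
for s in(28.3,40.8):
  for x in(-8,8):
    cv2.line(im,P(e+d*s+ex*x+[0,0,-11]),P(e+d*s+ex*x+[0,0,70]),(0,0,255) if s<30 else (255,0,0),1)
for th,col in((.65,(0,255,0)),(.7,(0,255,255))):
  for yy in(-86,-114):
    b=[lidp(th,[-142+9*np.cos(a),yy,34+9*np.sin(a)]) for a in np.linspace(0,6.3,20)]
    cv2.polylines(im,[np.array([P(x) for x in b])],True,col,1)
cv2.imwrite('pics/s8o.png',im)
E
```

```text
(no output)
```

View pics/s8o.png

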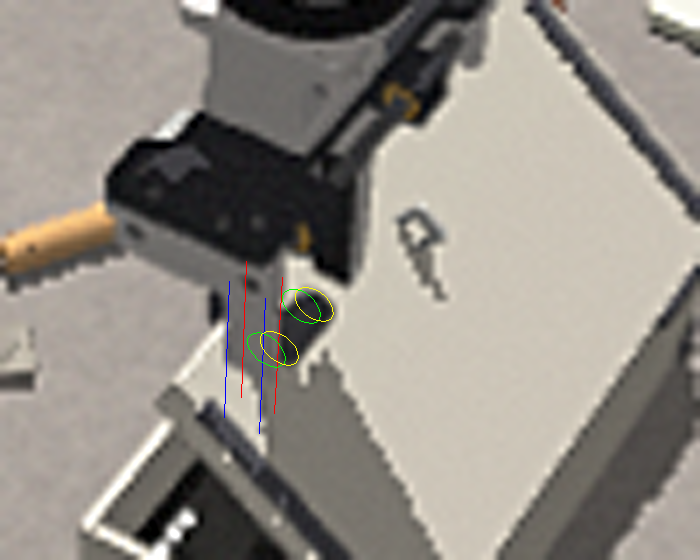

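Overlay confirms the fingers straddle the handle and the 0.70 rad model fits. Closing at 60 N.

Emit:
{"op": "arm_command", "data": {
  "deltas": [
    {"xyz": [-0.001, 0.001, 0], "turn": [0, 0, 0]},
    {"xyz": [0, 0, 0], "turn": [0, 0, 0]},
    {"xyz": [0, 0, 0], "turn": [0, 0, 0]},
    {"xyz": [0, 0, 0], "turn": [0, 0, 0]}
  ],
  "gripper": 1,
  "force": 60
}}

```text
clock: 17.8
eef_pos: [586.2, 61.0, 189.9]
eef_rot: [3.14, 0.0, -2.953]
wrist_force: [-1.9, 6.2, 1.8]
finger_gap: 26.4
```

```bash
python3 - <<'E'
import numpy as np
a=.189;c,s=np.cos(a),np.sin(a)
t=np.linspace(2.206,2.906-1.6,19); x=146*np.cos(t);z=146*np.sin(t)
for dx,dz in zip(np.diff(x),np.diff(z)): print([float(round(v/1e3,4)) for v in(dx*c,dx*s,dz)])
E
```

```text
[0.0059, 0.0011, 0.0042]
[0.0061, 0.0012, 0.0039]
[0.0063, 0.0012, 0.0036]
[0.0064, 0.0012, 0.0032]
[0.0066, 0.0013, 0.0029]
[0.0067, 0.0013, 0.0026]
[0.0068, 0.0013, 0.0022]
[0.0069, 0.0013, 0.0019]
[0.007, 0.0013, 0.0015]
[0.0071, 0.0014, 0.0012]
[0.0071, 0.0014, 0.0008]
[0.0072, 0.0014, 0.0004]
[0.0072, 0.0014, 0.0001]
[0.0072, 0.0014, -0.0003]
[0.0071, 0.0014, -0.0007]
[0.0071, 0.0014, -0.001]
[0.007, 0.0013, -0.0014]
[0.007, 0.0013, -0.0017]
```

Emit:
{"op": "arm_command", "data": {
  "deltas": [
    {"xyz": [0.0059, 0.0011, 0.0042], "turn": [0, 0, 0]},
    {"xyz": [0.0061, 0.0012, 0.0039], "turn": [0, 0, 0]},
    {"xyz": [0.0063, 0.0012, 0.0036], "turn": [0, 0, 0]},
    {"xyz": [0.0064, 0.0012, 0.0032], "turn": [0, 0, 0]}
  ]
}}

```text
clock: 18.3
eef_pos: [609.8, 65.6, 203.8]
eef_rot: [3.14, -0.004, -2.953]
wrist_force: [-7.9, 4.8, -2.9]
finger_gap: 26.6
```

Emit:
{"op": "arm_command", "data": {
  "deltas": [
    {"xyz": [0.0066, 0.0013, 0.0029], "turn": [0, 0, 0]},
    {"xyz": [0.0067, 0.0013, 0.0026], "turn": [0, 0, 0]},
    {"xyz": [0.0068, 0.0013, 0.0022], "turn": [0, 0, 0]},
    {"xyz": [0.0069, 0.0013, 0.0019], "turn": [0, 0, 0]},
    {"xyz": [0, 0, 0], "turn": [0, 0, 0]}
  ]
}}

```text
clock: 18.92
eef_pos: [637.5, 70.9, 213.4]
eef_rot: [3.14, -0.003, -2.953]
wrist_force: [-1.4, 6.4, -2.6]
finger_gap: 26.2
```

Emit:
{"op": "arm_command", "data": {
  "deltas": [
    {"xyz": [0.007, 0.0013, 0.0015], "turn": [0, 0, 0]},
    {"xyz": [0.0071, 0.0014, 0.0012], "turn": [0, 0, 0]},
    {"xyz": [0.0071, 0.0014, 0.0008], "turn": [0, 0, 0]},
    {"xyz": [0.0072, 0.0014, 0.0004], "turn": [0, 0, 0]},
    {"xyz": [0, 0, 0], "turn": [0, 0, 0]}
  ]
}}

```text
clock: 19.55
eef_pos: [666.2, 76.5, 217.8]
eef_rot: [3.14, -0.001, -2.952]
wrist_force: [-0.8, 6.0, -0.1]
finger_gap: 26.0
```

Emit:
{"op": "arm_command", "data": {
  "deltas": [
    {"xyz": [0.0072, 0.0014, 0.0001], "turn": [0, 0, 0]},
    {"xyz": [0.0072, 0.0014, -0.0003], "turn": [0, 0, 0]},
    {"xyz": [0.0071, 0.0014, -0.0007], "turn": [0, 0, 0]},
    {"xyz": [0.0071, 0.0014, -0.001], "turn": [0, 0, 0]},
    {"xyz": [0, 0, 0], "turn": [0, 0, 0]}
  ]
}}

```text
clock: 20.18
eef_pos: [695.3, 82.1, 217.0]
eef_rot: [3.14, 0.001, -2.952]
wrist_force: [-0.5, 5.0, 4.6]
finger_gap: 25.7
```

```bash
python3 - <<'E'
from h import *
c=snap('scene','s9.png'); cv2.imwrite('pics/s9z.png',cv2.resize(c['color'][90:230,200:360,::-1],None,fx=4.2,fy=4.2,interpolation=cv2.INTER_CUBIC)); print(read_state()['eef_pos'])
E
```

```text
[695.30761016  82.11267783 216.94666399]
```

View pics/s9z.png

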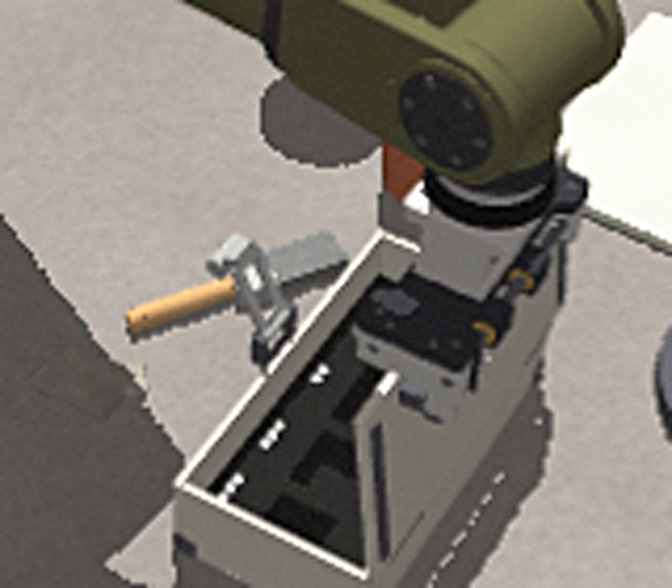

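Lid is upright at about 1.5 rad. One more nudge towards 1.6, then release.

Emit:
{"op": "arm_command", "data": {
  "deltas": [
    {"xyz": [0.007, 0.0013, -0.0014], "turn": [0, 0, 0]},
    {"xyz": [0.007, 0.0013, -0.0017], "turn": [0, 0, 0]},
    {"xyz": [0, 0, 0], "turn": [0, 0, 0]}
  ]
}}

```text
clock: 20.6
eef_pos: [709.6, 84.8, 214.4]
eef_rot: [3.14, 0.002, -2.952]
wrist_force: [1.7, 6.2, 6.8]
finger_gap: 26.0
```

Emit:
{"op": "arm_command", "data": {
  "deltas": [
    {"xyz": [0, 0, 0], "turn": [0, 0, 0]},
    {"xyz": [0, 0, 0], "turn": [0, 0, 0]},
    {"xyz": [0, 0, 0.04], "turn": [0, 0, 0]},
    {"xyz": [0, 0, 0.04], "turn": [0, 0, 0]},
    {"xyz": [0, 0, 0.02], "turn": [0, 0, 0]},
    {"xyz": [-0.04, -0.038, 0], "turn": [0, 0, -0.08]},
    {"xyz": [-0.04, -0.038, 0], "turn": [0, 0, -0.08]},
    {"xyz": [-0.04, -0.038, 0], "turn": [0, 0, -0.08]},
    {"xyz": [-0.04, -0.038, 0], "turn": [0, 0, -0.08]},
    {"xyz": [-0.04, -0.038, 0], "turn": [0, 0, -0.08]},
    {"xyz": [-0.04, -0.038, 0], "turn": [0, 0, -0.07]},
    {"xyz": [-0.04, -0.038, 0], "turn": [0, 0, 0]}
  ],
  "gripper": 0.4,
  "force": 20
}}

```text
clock: 22.1
eef_pos: [427.5, -183.5, 313.3]
eef_rot: [-3.141, 0.0, 2.859]
wrist_force: [-0.2, -0.5, 0.2]
finger_gap: 56.5
```

```bash
python3 - <<'E'
from m import *
c=snap('top','t10.png'); s=snap('scene','s10.png')
for j in jars(c): print(*j)
print(read_state()['eef_pos'],read_state()['eef_rot'])
E
```

```text
[369.2  38.5] [ 954.8 -248.3] 80.0 349.4
[414.7 173.4] [ 590.5 -345.9] 42.2 42.8
[229.3 181.5] [578.6 126.1] 32.8 73.3
[202.1 187.5] [564.7 195.5] 42.5 84.4
[379.7 213.5] [ 490.1 -251. ] 44.8 108.4
[356.8 250. ] [ 400.3 -189.8] 31.1 43.2
[ 426.48204475 -185.07326016  313.82933407] [-3.14060322e+00  8.01634892e-04  2.85563101e+00]
```

View pics/t10.png

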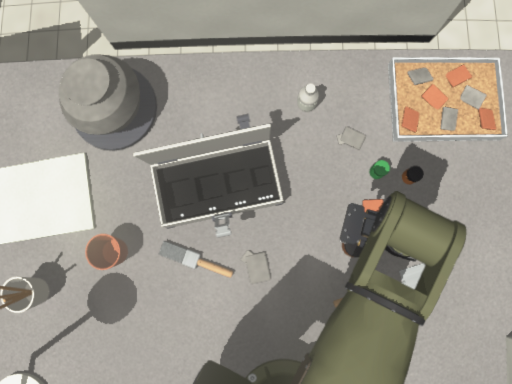

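View pics/s10.png

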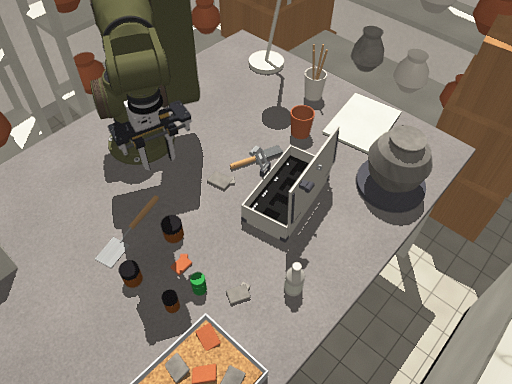

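Case is open and the pockets are visible. Jar2 seems to have shifted in the scene view, from (134,263) to (130,273), so I'll re-measure it before picking it. Next I'll refine the case pose and measure jar1 in the scene view.

```bash
python3 - <<'E'
from m import *
t=cv2.imread('pics/t10.png'); c=camera('top')
z=cv2.resize(t[120:235,130:290],None,fx=5,fy=5,interpolation=cv2.INTER_CUBIC)
def P(q): v=(proj(c,w(q))[0]+.5-[130,120])*5-.5; return [int(round(a)) for a in v]
def poly(pts,col): cv2.polylines(z,[np.array([P(p) for p in pts])],True,col,1)
poly([(80,156,80),(80,-156,80),(-80,-156,80),(-80,156,80)],(0,0,255))
poly([(74,150,80),(74,-150,80),(-74,-150,80),(-74,150,80)],(0,255,255))
for y,s in((105,35),(24.5,31.5),(-49,28),(-115.5,24.5)):
    poly([(s,y+s,36),(s,y-s,36),(-s,y-s,36),(-s,y+s,36)],(0,255,0))
cv2.imwrite('pics/t10o.png',z)
s=cv2.imread('pics/s10.png'); cv2.imwrite('pics/s10z.png',cv2.resize(s[205:325,105:225],None,fx=5,fy=5,interpolation=cv2.INTER_CUBIC))
E
```

```text
(no output)
```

View pics/t10o.png

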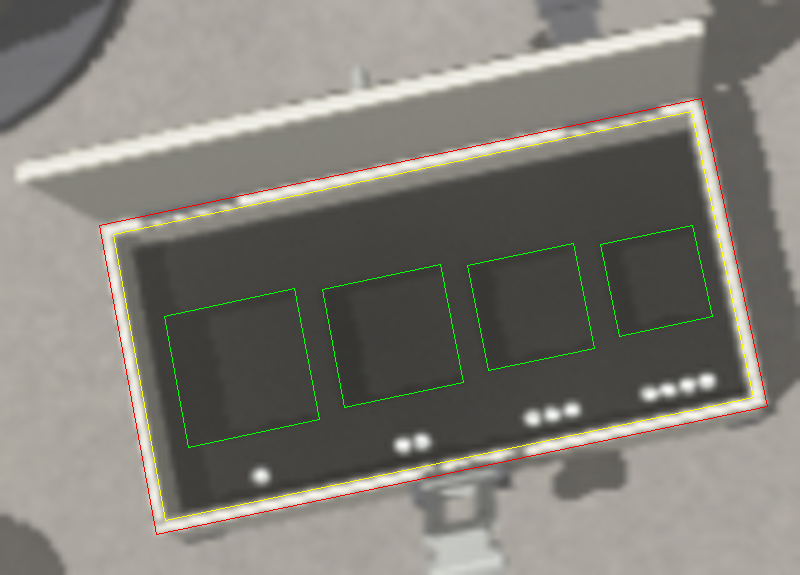

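View pics/s10z.png

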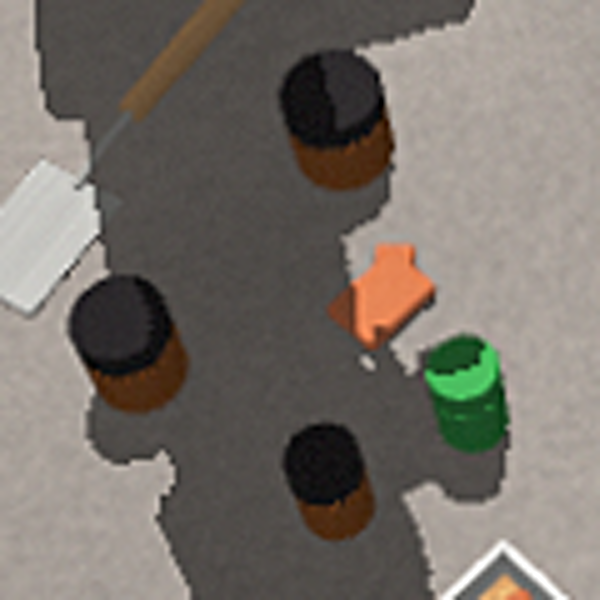

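```bash
python3 - <<'E'
from m import *
t=camera('top'); s=camera('scene')
print(onz(t,356.4,244.4,66), onz(t,335+407.5/5-.5,150+446.5/5-.5,66), onz(t,335+402.5/5-.5,150+119.5/5-.5,66))
a=cv2.imread('pics/scene0.png')[205:325,105:225]
cv2.imwrite('pics/s0z.png',cv2.resize(a,None,fx=5,fy=5,interpolation=cv2.INTER_CUBIC))
# cap ellipse centres in s10 zoom
for n,u,v in(('j1',331,97),('j2',121,325),('j4',325,468)): print(n,onz(s,105+(u+.5)/5-.5,205+(v+.5)/5-.5,66))
E
```

```text
[ 414.28570877 -189.23105008   66.        ] [ 424.70370813 -340.46794172   66.        ] [ 590.45491093 -346.58620409   66.        ]
j1 [ 419.00598779 -195.07022511   66.        ]
j2 [ 452.1257283  -374.72770113   66.        ]
j4 [ 599.41445498 -352.12357597   66.        ]
```

View pics/s0z.png

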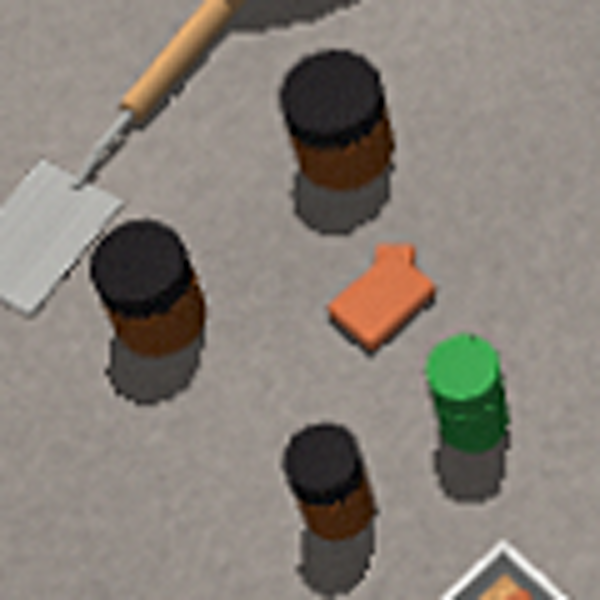

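Jar1 is unmoved at (415,-190.5), and jar2 has been knocked aside. Picking jar1.

Emit:
{"op": "arm_command", "data": {
  "deltas": [
    {"xyz": [-0.0115, -0.0055, -0.04], "turn": [0, 0, 0]},
    {"xyz": [0, 0, -0.05], "turn": [0, 0, 0]},
    {"xyz": [0, 0, -0.05], "turn": [0, 0, 0]},
    {"xyz": [0, 0, -0.05], "turn": [0, 0, 0]},
    {"xyz": [0, 0, -0.04], "turn": [0, 0, 0]},
    {"xyz": [0, 0, -0.025], "turn": [0, 0, 0]},
    {"xyz": [0, 0, -0.011], "turn": [0, 0, 0]},
    {"xyz": [0, 0, 0], "turn": [0, 0, 0]}
  ],
  "gripper": 0
}}

```text
clock: 23.35
eef_pos: [417.9, -187.5, 47.1]
eef_rot: [3.141, -0.001, 2.861]
wrist_force: [-0.1, 0.3, 0.4]
finger_gap: 94.0
```

Emit:
{"op": "arm_command", "data": {
  "deltas": [
    {"xyz": [0, 0, 0], "turn": [0, 0, 0]},
    {"xyz": [0, 0, 0], "turn": [0, 0, 0]},
    {"xyz": [0, 0, 0], "turn": [0, 0, 0]},
    {"xyz": [0, 0, 0], "turn": [0, 0, 0]},
    {"xyz": [0, 0, 0], "turn": [0, 0, 0]}
  ],
  "gripper": 1,
  "force": 20
}}

```text
clock: 23.98
eef_pos: [418.0, -188.6, 47.8]
eef_rot: [-3.141, 0.001, 2.86]
wrist_force: [-1.1, -3.9, 5.2]
finger_gap: 61.3
```

```bash
python3 - <<'E'
from h import *
c=snap('scene','s11.png'); cv2.imwrite('pics/s11z.png',cv2.resize(c['color'][185:325,105:225,::-1],None,fx=4.2,fy=4.2,interpolation=cv2.INTER_CUBIC)); print(read_state()['eef_pos'],read_state()['eef_rot'])
E
```

```text
[ 417.97417097 -188.59899994   47.85335671] [-3.14070950e+00  1.42463140e-03  2.85975158e+00]
```

View pics/s11z.png

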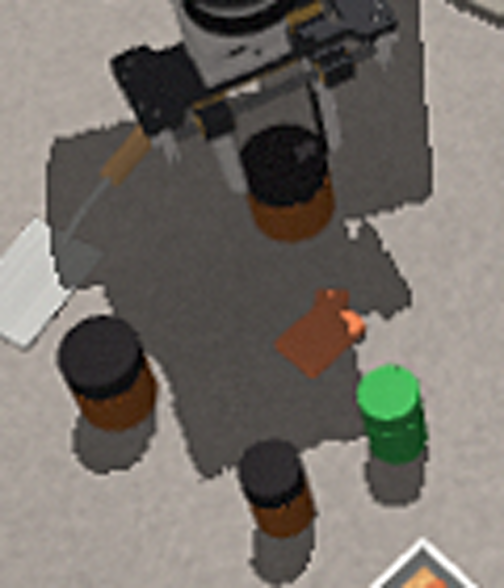

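Gripped at 61.3 mm, so this is jar 1. Lifting it and carrying it over pocket 1.

Emit:
{"op": "arm_command", "data": {
  "deltas": [
    {"xyz": [0, 0, 0.03], "turn": [0, 0, 0]},
    {"xyz": [0, 0, 0.05], "turn": [0, 0, 0]},
    {"xyz": [0, 0, 0.05], "turn": [0, 0, 0]},
    {"xyz": [0, 0, 0.05], "turn": [0, 0, 0]},
    {"xyz": [0.01, 0.035, 0], "turn": [0, 0, 0]},
    {"xyz": [0.0125, 0.04, 0], "turn": [0, 0, 0]}
  ]
}}

```text
clock: 24.78
eef_pos: [440.0, -112.1, 227.3]
eef_rot: [3.141, -0.0, 2.858]
wrist_force: [0.7, 0.3, -3.4]
finger_gap: 61.1
```

Emit:
{"op": "arm_command", "data": {
  "deltas": [
    {"xyz": [0.013, 0.042, 0], "turn": [0, 0, 0]},
    {"xyz": [0.013, 0.042, 0], "turn": [0, 0, 0]},
    {"xyz": [0.013, 0.042, 0], "turn": [0, 0, 0]},
    {"xyz": [0.013, 0.042, 0], "turn": [0, 0, 0]},
    {"xyz": [0.013, 0.042, 0], "turn": [0, 0, 0]},
    {"xyz": [0.013, 0.042, 0], "turn": [0, 0, 0]},
    {"xyz": [0.013, 0.042, 0], "turn": [0, 0, 0]},
    {"xyz": [0.013, 0.042, 0], "turn": [0, 0, 0]},
    {"xyz": [0.013, 0.0385, 0], "turn": [0, 0, 0]},
    {"xyz": [0, 0, 0], "turn": [0, 0, 0]},
    {"xyz": [0, 0, 0], "turn": [0, 0, 0]}
  ]
}}

```text
clock: 26.15
eef_pos: [556.7, 261.2, 226.6]
eef_rot: [-3.141, -0.001, 2.86]
wrist_force: [0.8, 0.2, -2.7]
finger_gap: 61.0
```

```bash
python3 - <<'E'
from h import *
c=snap('scene','s12.png'); cv2.imwrite('pics/s12z.png',cv2.resize(c['color'][70:230,200:360,::-1],None,fx=3.7,fy=3.7,interpolation=cv2.INTER_CUBIC)); print(read_state()['eef_pos'],read_state()['eef_rot'],read_state()['finger_gap'])
E
```

```text
[556.83465723 260.79101174 226.9352397 ] [-3.14106086e+00 -7.33938607e-04  2.85924315e+00] 61.21009509179836
```

View pics/s12z.png

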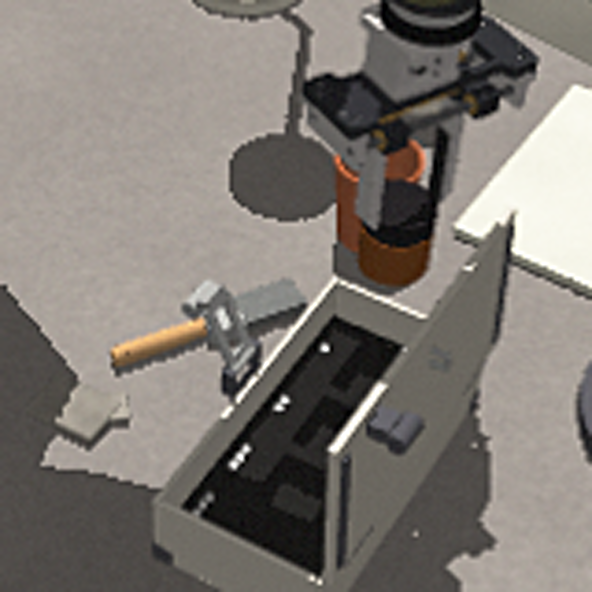

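Emit:
{"op": "arm_command", "data": {
  "deltas": [
    {"xyz": [0, 0, -0.04], "turn": [0, 0, 0]},
    {"xyz": [0, 0, -0.04], "turn": [0, 0, 0]},
    {"xyz": [0, 0, -0.03], "turn": [0, 0, 0]},
    {"xyz": [0, 0, -0.017], "turn": [0, 0, 0]},
    {"xyz": [0, 0, -0.008], "turn": [0, 0, 0]},
    {"xyz": [0, 0, -0.008], "turn": [0, 0, 0]},
    {"xyz": [0, 0, -0.006], "turn": [0, 0, 0]},
    {"xyz": [0, 0, 0], "turn": [0, 0, 0]}
  ]
}}

```text
clock: 27.2
eef_pos: [557.1, 261.5, 78.2]
eef_rot: [-3.142, -0.0, 2.86]
wrist_force: [-0.7, 0.5, -3.5]
finger_gap: 61.0
```

Emit:
{"op": "arm_command", "data": {
  "deltas": [
    {"xyz": [0, 0, -0.006], "turn": [0, 0, 0]},
    {"xyz": [0, 0, -0.006], "turn": [0, 0, 0]},
    {"xyz": [0, 0, -0.006], "turn": [0, 0, 0]},
    {"xyz": [0, 0, -0.003], "turn": [0, 0, 0]},
    {"xyz": [0, 0, 0], "turn": [0, 0, 0]}
  ]
}}

```text
clock: 27.82
eef_pos: [557.0, 261.5, 57.0]
eef_rot: [-3.141, -0.0, 2.86]
wrist_force: [0.7, 0.6, -3.1]
finger_gap: 61.5
```

Emit:
{"op": "arm_command", "data": {
  "deltas": [
    {"xyz": [0, 0, 0], "turn": [0, 0, 0]},
    {"xyz": [0, 0, 0], "turn": [0, 0, 0]},
    {"xyz": [0, 0, 0], "turn": [0, 0, 0]}
  ],
  "gripper": 0.28
}}

```text
clock: 28.2
eef_pos: [557.3, 261.6, 57.6]
eef_rot: [3.141, 0.001, 2.86]
wrist_force: [0.8, -0.7, 0.6]
finger_gap: 67.8
```

Emit:
{"op": "arm_command", "data": {
  "deltas": [
    {"xyz": [0, 0, 0.01], "turn": [0, 0, 0]},
    {"xyz": [0, 0, 0.02], "turn": [0, 0, 0]},
    {"xyz": [0, 0, 0.04], "turn": [0, 0, 0]},
    {"xyz": [0, 0, 0.05], "turn": [0, 0, 0]},
    {"xyz": [0, 0, 0.05], "turn": [0, 0, 0]},
    {"xyz": [-0.015, -0.045, 0], "turn": [0, 0, 0]},
    {"xyz": [-0.015, -0.05, 0], "turn": [0, 0, 0]},
    {"xyz": [-0.015, -0.05, 0], "turn": [0, 0, 0]},
    {"xyz": [-0.015, -0.05, 0], "turn": [0, 0, 0]},
    {"xyz": [-0.015, -0.05, 0], "turn": [0, 0, 0]}
  ]
}}

```text
clock: 29.45
eef_pos: [481.4, 15.1, 228.2]
eef_rot: [3.141, 0.001, 2.86]
wrist_force: [0.3, -0.0, 1.2]
finger_gap: 67.8
```

```bash
python3 - <<'E'
from m import *
c=snap('top','t13.png'); s=snap('scene','s13.png')
for j in jars(c)+jars(c,74): print(*j)
print(read_state()['eef_pos'])
t=cv2.imread('pics/t13.png')
cv2.imwrite('pics/t13z.png',cv2.resize(t[120:280,140:440],None,fx=2.6,fy=2.6,interpolation=cv2.INTER_CUBIC))
E
```

```text
[371.2  38.5] [ 954.8 -253.6] 78.6 341.5
[414.4 173.3] [ 590.8 -345.1] 40.9 41.7
[228.6 180.8] [580.6 127.9] 33.2 73.3
[197.4 186.4] [567.8 207.5] 53.1 120.2
[426.7 230.2] [ 445.6 -368.9] 54.4 54.6
[371.2  38.5] [ 951.3 -251.7] 78.0 339.3
[414.4 173.3] [ 589.6 -342.6] 40.6 41.4
[228.6 180.8] [579.5 127.3] 33.0 72.8
[197.4 186.4] [566.8 206.3] 52.7 119.4
[426.7 230.2] [ 445.3 -366.3] 54.0 54.2
[481.24319067  13.23466081 228.37260057]
```

View pics/t13z.png

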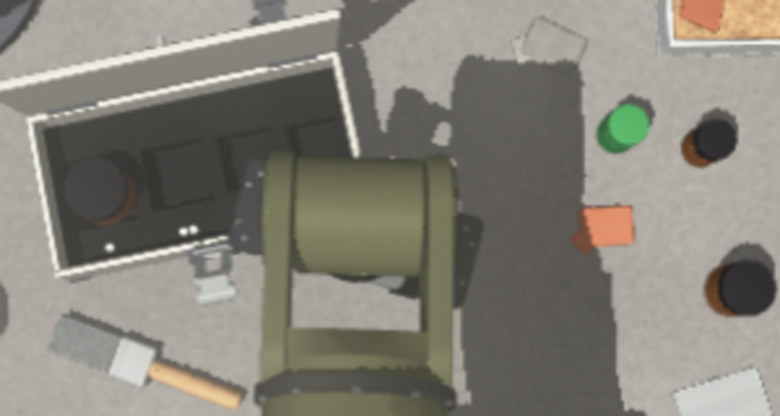

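Jar1 sits in pocket 1. Jar2 now measures (445.6,-369) with a 54.4 mm diameter. Going for jar2.

Emit:
{"op": "arm_command", "data": {
  "deltas": [
    {"xyz": [-0.0036, -0.038, 0], "turn": [0, 0, 0]},
    {"xyz": [-0.0036, -0.038, 0], "turn": [0, 0, 0]},
    {"xyz": [-0.0036, -0.038, 0], "turn": [0, 0, 0]},
    {"xyz": [-0.0036, -0.038, 0], "turn": [0, 0, 0]},
    {"xyz": [-0.0036, -0.038, 0], "turn": [0, 0, 0]},
    {"xyz": [-0.0036, -0.038, 0], "turn": [0, 0, 0]},
    {"xyz": [-0.0036, -0.038, 0], "turn": [0, 0, 0]},
    {"xyz": [-0.0036, -0.038, -0.03], "turn": [0, 0, 0]},
    {"xyz": [-0.0036, -0.038, -0.03], "turn": [0, 0, 0]},
    {"xyz": [-0.0036, -0.042, -0.03], "turn": [0, 0, 0]},
    {"xyz": [0, 0, 0], "turn": [0, 0, 0]},
    {"xyz": [0, 0, 0], "turn": [0, 0, 0]}
  ],
  "gripper": 0.12
}}

```text
clock: 31.05
eef_pos: [446.7, -367.0, 138.0]
eef_rot: [-3.141, 0.001, 2.86]
wrist_force: [-0.4, -0.3, -0.2]
finger_gap: 82.5
```

```bash
python3 - <<'E'
from h import *
c=snap('scene','s14.png'); cv2.imwrite('pics/s14z.png',cv2.resize(c['color'][205:345,85:225,::-1],None,fx=4,fy=4,interpolation=cv2.INTER_CUBIC)); print(read_state()['eef_pos'],read_state()['joints'])
E
```

```text
[ 446.90092872 -366.86550805  138.41948276] [-7.50780266e-01  4.08624970e-01  1.50321633e+00  1.63974618e-04
  1.22822876e+00 -2.04062892e+00]
```

View pics/s14z.png

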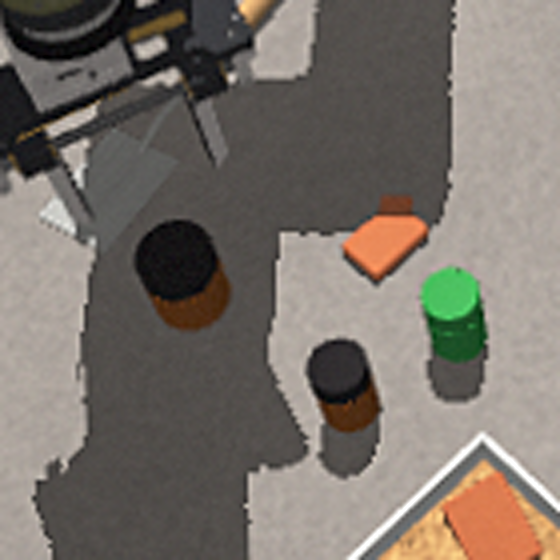

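Both fingers sit above and either side of jar2. Descending and gripping.

Emit:
{"op": "arm_command", "data": {
  "deltas": [
    {"xyz": [-0.001, -0.002, -0.03], "turn": [0, 0, 0]},
    {"xyz": [0, 0, -0.03], "turn": [0, 0, 0]},
    {"xyz": [0, 0, -0.02], "turn": [0, 0, 0]},
    {"xyz": [0, 0, -0.01], "turn": [0, 0, 0]},
    {"xyz": [0, 0, 0], "turn": [0, 0, 0]}
  ]
}}

```text
clock: 31.72
eef_pos: [445.5, -369.1, 47.8]
eef_rot: [-3.141, 0.0, 2.86]
wrist_force: [-0.1, 0.2, -0.0]
finger_gap: 82.4
```

Emit:
{"op": "arm_command", "data": {
  "deltas": [
    {"xyz": [0, 0, 0], "turn": [0, 0, 0]},
    {"xyz": [0, 0, 0], "turn": [0, 0, 0]},
    {"xyz": [0, 0, 0], "turn": [0, 0, 0]},
    {"xyz": [0, 0, 0], "turn": [0, 0, 0]},
    {"xyz": [0, 0, 0], "turn": [0, 0, 0]}
  ],
  "gripper": 1,
  "force": 20
}}

```text
clock: 32.35
eef_pos: [445.3, -370.0, 47.8]
eef_rot: [-3.141, 0.001, 2.86]
wrist_force: [-1.2, -2.8, 5.9]
finger_gap: 54.2
```

Emit:
{"op": "arm_command", "data": {
  "deltas": [
    {"xyz": [0, 0, 0.03], "turn": [0, 0, 0]},
    {"xyz": [0, 0, 0.05], "turn": [0, 0, 0]},
    {"xyz": [0, 0, 0.05], "turn": [0, 0, 0]},
    {"xyz": [0, 0, 0.05], "turn": [0, 0, 0]},
    {"xyz": [0.008, 0.037, 0], "turn": [0, 0, 0]},
    {"xyz": [0.008, 0.037, 0], "turn": [0, 0, 0]},
    {"xyz": [0.008, 0.037, 0], "turn": [0, 0, 0]},
    {"xyz": [0.008, 0.037, 0], "turn": [0, 0, 0]},
    {"xyz": [0.008, 0.037, 0], "turn": [0, 0, 0]}
  ]
}}

```text
clock: 33.48
eef_pos: [484.9, -182.9, 226.6]
eef_rot: [3.141, -0.002, 2.86]
wrist_force: [0.2, 0.1, -0.9]
finger_gap: 54.1
```

Emit:
{"op": "arm_command", "data": {
  "deltas": [
    {"xyz": [0.0085, 0.037, 0], "turn": [0, 0, 0]},
    {"xyz": [0.0085, 0.037, 0], "turn": [0, 0, 0]},
    {"xyz": [0.0085, 0.037, 0], "turn": [0, 0, 0]},
    {"xyz": [0.0085, 0.037, 0], "turn": [0, 0, 0]},
    {"xyz": [0.0085, 0.037, 0], "turn": [0, 0, 0]},
    {"xyz": [0.0085, 0.037, 0], "turn": [0, 0, 0]},
    {"xyz": [0.0085, 0.037, 0], "turn": [0, 0, 0]},
    {"xyz": [0.0085, 0.037, 0], "turn": [0, 0, 0]},
    {"xyz": [0.0085, 0.037, 0], "turn": [0, 0, 0]},
    {"xyz": [0.0085, 0.036, 0], "turn": [0, 0, 0]},
    {"xyz": [0, 0, 0], "turn": [0, 0, 0]},
    {"xyz": [0, 0, 0], "turn": [0, 0, 0]}
  ]
}}

```text
clock: 34.98
eef_pos: [569.7, 184.2, 226.6]
eef_rot: [-3.141, -0.001, 2.86]
wrist_force: [0.6, -0.4, -2.0]
finger_gap: 54.1
```

```bash
python3 - <<'E'
from h import *
c=snap('scene','s15.png'); cv2.imwrite('pics/s15z.png',cv2.resize(c['color'][70:230,200:360,::-1],None,fx=3.7,fy=3.7,interpolation=cv2.INTER_CUBIC)); print(read_state()['eef_pos'],read_state()['finger_gap'])
E
```

```text
[569.82329542 183.8824724  226.86018334] 54.335763967142285
```

View pics/s15z.png

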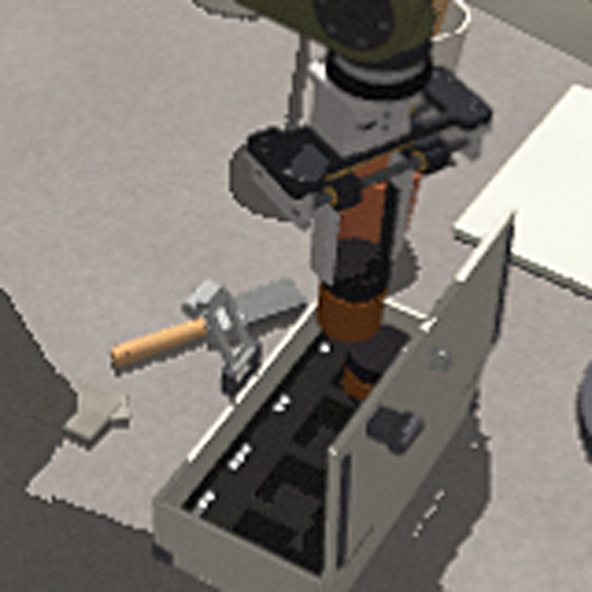

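Emit:
{"op": "arm_command", "data": {
  "deltas": [
    {"xyz": [0.0005, 0, -0.04], "turn": [0, 0, 0]},
    {"xyz": [0, 0, -0.04], "turn": [0, 0, 0]},
    {"xyz": [0, 0, -0.03], "turn": [0, 0, 0]},
    {"xyz": [0, 0, -0.017], "turn": [0, 0, 0]},
    {"xyz": [0, 0, -0.008], "turn": [0, 0, 0]},
    {"xyz": [0, 0, -0.008], "turn": [0, 0, 0]},
    {"xyz": [0, 0, -0.006], "turn": [0, 0, 0]},
    {"xyz": [0, 0, 0], "turn": [0, 0, 0]}
  ]
}}

```text
clock: 36.02
eef_pos: [570.6, 184.5, 78.2]
eef_rot: [-3.141, -0.0, 2.86]
wrist_force: [-0.2, 0.5, -2.3]
finger_gap: 54.3
```

Emit:
{"op": "arm_command", "data": {
  "deltas": [
    {"xyz": [0, 0, -0.006], "turn": [0, 0, 0]},
    {"xyz": [0, 0, -0.006], "turn": [0, 0, 0]},
    {"xyz": [0, 0, -0.006], "turn": [0, 0, 0]},
    {"xyz": [0, 0, -0.003], "turn": [0, 0, 0]},
    {"xyz": [0, 0, 0], "turn": [0, 0, 0]}
  ]
}}

```text
clock: 36.65
eef_pos: [570.5, 184.5, 57.0]
eef_rot: [-3.141, -0.0, 2.86]
wrist_force: [0.5, -0.4, -2.7]
finger_gap: 54.2
```

Release to a gap of about 61 mm, then retreat.

Emit:
{"op": "arm_command", "data": {
  "deltas": [
    {"xyz": [0, 0, 0], "turn": [0, 0, 0]},
    {"xyz": [0, 0, 0], "turn": [0, 0, 0]},
    {"xyz": [0, 0, 0], "turn": [0, 0, 0]}
  ],
  "gripper": 0.35
}}

```text
clock: 37.02
eef_pos: [570.8, 184.6, 57.5]
eef_rot: [3.141, 0.0, 2.86]
wrist_force: [-0.5, -0.4, -0.3]
finger_gap: 61.1
```

Emit:
{"op": "arm_command", "data": {
  "deltas": [
    {"xyz": [0, 0, 0.01], "turn": [0, 0, 0]},
    {"xyz": [0, 0, 0.02], "turn": [0, 0, 0]},
    {"xyz": [0, 0, 0.04], "turn": [0, 0, 0]},
    {"xyz": [0, 0, 0.05], "turn": [0, 0, 0]},
    {"xyz": [0, 0, 0.05], "turn": [0, 0, 0]},
    {"xyz": [0, -0.045, 0], "turn": [0, 0, 0]},
    {"xyz": [0, -0.05, 0], "turn": [0, 0, 0]},
    {"xyz": [0, -0.05, 0], "turn": [0, 0, 0]},
    {"xyz": [0, -0.05, 0], "turn": [0, 0, 0]},
    {"xyz": [0, -0.05, 0], "turn": [0, 0, 0]},
    {"xyz": [0, -0.05, 0], "turn": [0, 0, 0]},
    {"xyz": [0, 0, 0], "turn": [0, 0, 0]}
  ]
}}

```text
clock: 38.52
eef_pos: [570.3, -113.3, 227.8]
eef_rot: [-3.141, 0.001, 2.856]
wrist_force: [0.1, -0.1, -0.8]
finger_gap: 61.3
```

```bash
python3 - <<'E'
from m import *
c=snap('top','t16.png'); s=snap('scene','s16.png')
for j in jars(c): print(*j)
print(read_state()['eef_pos'])
for y in(105,24.5): print(proj(c,w([0,y,74])))
t=cv2.imread('pics/t16.png')
cv2.imwrite('pics/t16z.png',cv2.resize(t[130:280,140:440],None,fx=2.6,fy=2.6,interpolation=cv2.INTER_CUBIC))
E
```

```text
[369.4  38.5] [ 954.8 -248.7] 79.9 346.8
[256.5 176.1] [591.2  57.1] 32.8 63.0
[414.4 173.2] [ 590.9 -345.1] 41.1 42.6
[223.4 179.6] [583.8 141.1] 44.8 92.2
[364.  182.3] [ 570.1 -214.5] 34.3 57.8
[193.2 186.9] [566.6 218.2] 44.1 91.6
[ 570.55605459 -110.4238499   227.77666765]
[[175.10478316 191.33726898]]
[[206.19793159 184.78446032]]
```

View pics/t16z.png

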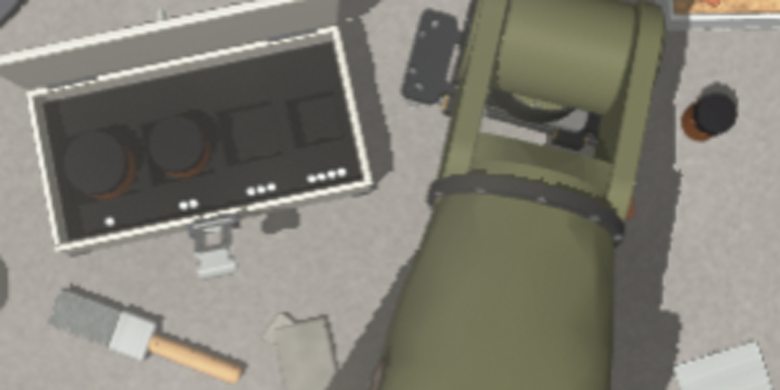

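View pics/s16.png

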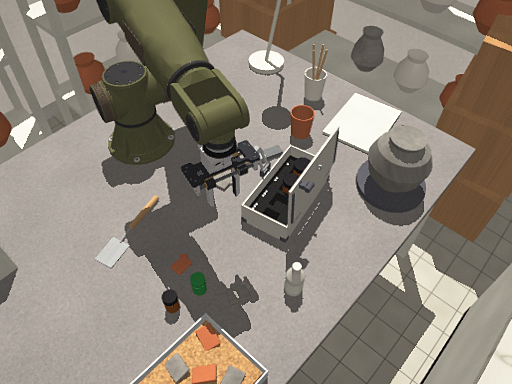

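```bash
python3 - <<'E'
from m import *
c=camera('top'); t=cv2.imread('pics/t16.png')
z=cv2.resize(t[150:230,140:240],None,fx=7,fy=7,interpolation=cv2.INTER_CUBIC)
z=cv2.convertScaleAbs(z,alpha=1.8,beta=20)
P=lambda q:[int(round(a)) for a in (proj(c,w(q))[0]+.5-[140,150])*7-.5]
for y,s,r in((105,35,31),(24.5,31.5,27.5)):
    for zz,col in((74,(0,0,255)),(8,(255,0,0))):
        cv2.polylines(z,[np.array([P((r*np.cos(a),y+r*np.sin(a),zz)) for a in np.linspace(0,6.28,40)])],True,col,1)
    cv2.polylines(z,[np.array([P(p) for p in [(s,y+s,36),(s,y-s,36),(-s,y-s,36),(-s,y+s,36)]])],True,(0,255,0),1)
cv2.imwrite('pics/t16o.png',z)
E
```

```text
(no output)
```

View pics/t16o.png

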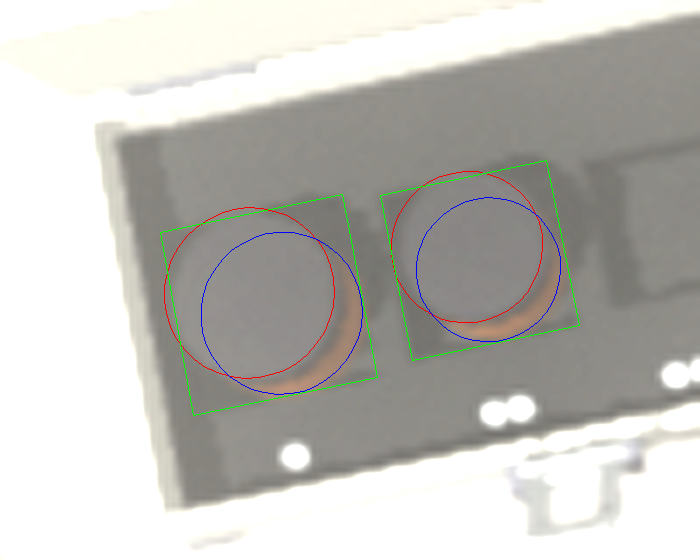

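The overlay shows both jars centred in their pockets. Jar 3 is absent, so jar4 at (591,-345) is next.

Emit:
{"op": "arm_command", "data": {
  "deltas": [
    {"xyz": [0.0035, -0.039, 0], "turn": [0, 0, 0]},
    {"xyz": [0.0035, -0.039, 0], "turn": [0, 0, 0]},
    {"xyz": [0.0035, -0.039, 0], "turn": [0, 0, 0]},
    {"xyz": [0.0035, -0.039, 0], "turn": [0, 0, 0]},
    {"xyz": [0.0035, -0.039, -0.03], "turn": [0, 0, 0]},
    {"xyz": [0.0035, -0.039, -0.04], "turn": [0, 0, 0]},
    {"xyz": [0, 0, -0.02], "turn": [0, 0, 0]},
    {"xyz": [0, 0, 0], "turn": [0, 0, 0]},
    {"xyz": [0, 0, 0], "turn": [0, 0, 0]}
  ]
}}

```text
clock: 39.8
eef_pos: [592.5, -343.6, 139.0]
eef_rot: [-3.141, 0.002, 2.861]
wrist_force: [0.4, -0.4, 0.5]
finger_gap: 61.1
```

```bash
python3 - <<'E'
from h import *
c=snap('scene','s17.png'); cv2.imwrite('pics/s17z.png',cv2.resize(c['color'][225:345,125:245,::-1],None,fx=5,fy=5,interpolation=cv2.INTER_CUBIC)); print(read_state()['eef_pos'],read_state()['joints'])
E
```

```text
[ 592.52465649 -343.80205391  139.12316138] [-5.79223958e-01  6.46084972e-01  1.14324348e+00  3.34574046e-05
  1.34987157e+00 -1.86957507e+00]
```

View pics/s17z.png

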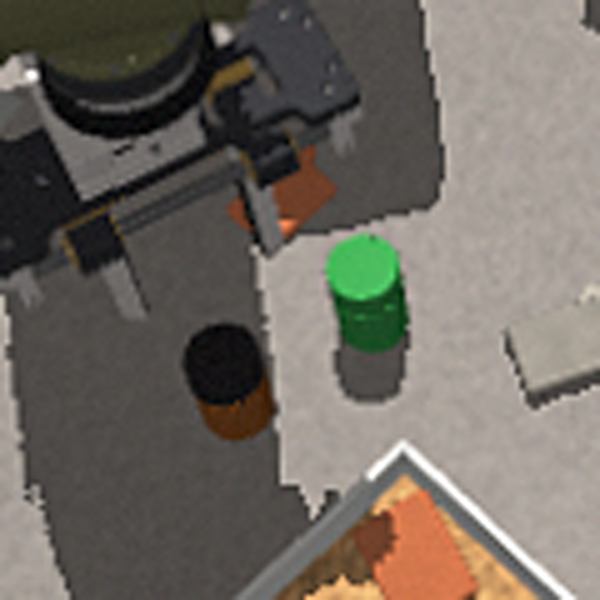

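Emit:
{"op": "arm_command", "data": {
  "deltas": [
    {"xyz": [-0.0015, -0.0015, -0.03], "turn": [0, 0, 0]},
    {"xyz": [0, 0, -0.03], "turn": [0, 0, 0]},
    {"xyz": [0, 0, -0.02], "turn": [0, 0, 0]},
    {"xyz": [0, 0, -0.011], "turn": [0, 0, 0]},
    {"xyz": [0, 0, 0], "turn": [0, 0, 0]}
  ]
}}

```text
clock: 40.48
eef_pos: [590.3, -345.9, 46.4]
eef_rot: [3.142, -0.0, 2.86]
wrist_force: [0.9, 1.6, 1.1]
finger_gap: 61.4
```

Emit:
{"op": "arm_command", "data": {
  "deltas": [
    {"xyz": [0, 0, 0], "turn": [0, 0, 0]},
    {"xyz": [0, 0, 0], "turn": [0, 0, 0]},
    {"xyz": [0, 0, 0], "turn": [0, 0, 0]},
    {"xyz": [0, 0, 0], "turn": [0, 0, 0]},
    {"xyz": [0, 0, 0], "turn": [0, 0, 0]}
  ],
  "gripper": 1,
  "force": 15
}}

```text
clock: 41.1
eef_pos: [590.4, -346.3, 46.9]
eef_rot: [-3.141, 0.001, 2.86]
wrist_force: [-1.0, -0.3, 5.5]
finger_gap: 40.2
```

Gripped at 40.2 mm, so this is jar 4. Carrying it to pocket 4.

Emit:
{"op": "arm_command", "data": {
  "deltas": [
    {"xyz": [0, 0, 0.03], "turn": [0, 0, 0]},
    {"xyz": [0, 0, 0.05], "turn": [0, 0, 0]},
    {"xyz": [0, 0, 0.05], "turn": [0, 0, 0]},
    {"xyz": [0, 0, 0.05], "turn": [0, 0, 0]},
    {"xyz": [-0.006, 0.0395, 0], "turn": [0, 0, 0]},
    {"xyz": [-0.006, 0.0395, 0], "turn": [0, 0, 0]},
    {"xyz": [-0.006, 0.0395, 0], "turn": [0, 0, 0]},
    {"xyz": [0, 0.0395, 0], "turn": [0, 0, 0]}
  ]
}}

```text
clock: 42.1
eef_pos: [571.5, -186.7, 226.0]
eef_rot: [3.141, -0.001, 2.86]
wrist_force: [0.8, -0.3, -0.1]
finger_gap: 40.2
```

Emit:
{"op": "arm_command", "data": {
  "deltas": [
    {"xyz": [0, 0.0395, 0], "turn": [0, 0, 0]},
    {"xyz": [0.004, 0.0395, 0], "turn": [0, 0, 0]},
    {"xyz": [0.005, 0.0395, 0], "turn": [0, 0, 0]},
    {"xyz": [0.005, 0.0395, 0], "turn": [0, 0, 0]},
    {"xyz": [0.005, 0.0395, 0], "turn": [0, 0, 0]},
    {"xyz": [0.005, 0.0395, 0], "turn": [0, 0, 0]},
    {"xyz": [0, 0, 0], "turn": [0, 0, 0]},
    {"xyz": [0, 0, 0], "turn": [0, 0, 0]}
  ]
}}

```text
clock: 43.1
eef_pos: [595.9, 48.6, 225.9]
eef_rot: [-3.141, -0.001, 2.86]
wrist_force: [-0.5, 0.1, -0.9]
finger_gap: 39.9
```

```bash
python3 - <<'E'
from h import *
c=snap('scene','s18.png'); cv2.imwrite('pics/s18z.png',cv2.resize(c['color'][90:250,200:360,::-1],None,fx=3.7,fy=3.7,interpolation=cv2.INTER_CUBIC)); print(read_state()['eef_pos'],read_state()['finger_gap'])
E
```

```text
[595.98865909  48.21493521 226.07448517] 40.6753919891798
```

View pics/s18z.png

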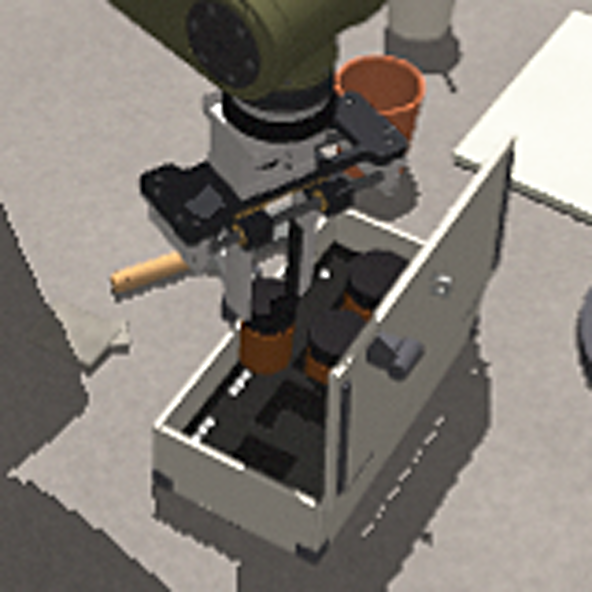

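Emit:
{"op": "arm_command", "data": {
  "deltas": [
    {"xyz": [0, 0, -0.04], "turn": [0, 0, 0]},
    {"xyz": [0, 0, -0.04], "turn": [0, 0, 0]},
    {"xyz": [0, 0, -0.03], "turn": [0, 0, 0]},
    {"xyz": [0, 0, -0.017], "turn": [0, 0, 0]},
    {"xyz": [0, 0, -0.008], "turn": [0, 0, 0]},
    {"xyz": [0, 0, -0.008], "turn": [0, 0, 0]},
    {"xyz": [0, 0, -0.006], "turn": [0, 0, 0]},
    {"xyz": [0, 0, 0], "turn": [0, 0, 0]}
  ]
}}

```text
clock: 44.15
eef_pos: [596.1, 49.0, 77.2]
eef_rot: [-3.142, -0.0, 2.86]
wrist_force: [0.4, 0.2, -0.7]
finger_gap: 40.5
```

Emit:
{"op": "arm_command", "data": {
  "deltas": [
    {"xyz": [0, 0, -0.006], "turn": [0, 0, 0]},
    {"xyz": [0, 0, -0.006], "turn": [0, 0, 0]},
    {"xyz": [0, 0, -0.006], "turn": [0, 0, 0]},
    {"xyz": [0, 0, -0.003], "turn": [0, 0, 0]},
    {"xyz": [0, 0, 0], "turn": [0, 0, 0]}
  ]
}}

```text
clock: 44.78
eef_pos: [596.0, 49.0, 56.0]
eef_rot: [-3.141, -0.0, 2.86]
wrist_force: [-0.5, 0.7, -0.9]
finger_gap: 40.4
```

Emit:
{"op": "arm_command", "data": {
  "deltas": [
    {"xyz": [0, 0, 0], "turn": [0, 0, 0]},
    {"xyz": [0, 0, 0], "turn": [0, 0, 0]},
    {"xyz": [0, 0, 0], "turn": [0, 0, 0]}
  ],
  "gripper": 0.51
}}

```text
clock: 45.15
eef_pos: [596.2, 49.0, 56.4]
eef_rot: [3.141, 0.0, 2.86]
wrist_force: [-0.7, 0.8, -0.6]
finger_gap: 46.3
```

Emit:
{"op": "arm_command", "data": {
  "deltas": [
    {"xyz": [0, 0, 0.01], "turn": [0, 0, 0]},
    {"xyz": [0, 0, 0.02], "turn": [0, 0, 0]},
    {"xyz": [0, 0, 0.04], "turn": [0, 0, 0]},
    {"xyz": [0, 0, 0.05], "turn": [0, 0, 0]},
    {"xyz": [0, 0, 0.05], "turn": [0, 0, 0]},
    {"xyz": [-0.01, -0.05, 0.03], "turn": [0, 0, 0.08]},
    {"xyz": [-0.01, -0.05, 0.03], "turn": [0, 0, 0.08]},
    {"xyz": [-0.01, -0.05, 0.04], "turn": [0, 0, 0.08]},
    {"xyz": [-0.01, -0.05, 0], "turn": [0, 0, 0.08]},
    {"xyz": [-0.01, -0.03, 0], "turn": [0, 0, 0.08]},
    {"xyz": [0, 0, 0], "turn": [0, 0, 0.07]},
    {"xyz": [0, 0, 0], "turn": [0, 0, 0]}
  ]
}}

```text
clock: 46.65
eef_pos: [546.3, -179.4, 325.5]
eef_rot: [-3.141, 0.001, -2.954]
wrist_force: [-0.5, 0.0, -0.3]
finger_gap: 45.9
```

```bash
python3 - <<'E'
from m import *
c=snap('top','t19.png'); s=snap('scene','s19.png')
t=cv2.imread('pics/t19.png')
z=cv2.resize(t[145:225,145:285],None,fx=5.6,fy=5.6,interpolation=cv2.INTER_CUBIC)
z=cv2.convertScaleAbs(z,alpha=1.8,beta=20)
P=lambda q:[int(round(a)) for a in (proj(c,w(q))[0]+.5-[145,145])*5.6-.5]
for y,s,r in((105,35,31),(24.5,31.5,27.5),(-115.5,24.5,20.5)):
    for zz,col in((74,(0,0,255)),(8,(255,0,0))):
        cv2.polylines(z,[np.array([P((r*np.cos(a),y+r*np.sin(a),zz)) for a in np.linspace(0,6.28,40)])],True,col,1)
    cv2.polylines(z,[np.array([P(p) for p in [(s,y+s,36),(s,y-s,36),(-s,y-s,36),(-s,y+s,36)]])],True,(0,255,0),1)
cv2.imwrite('pics/t19o.png',z)
s=cv2.imread('pics/s19.png'); cv2.imwrite('pics/s19z.png',cv2.resize(s[110:250,200:360],None,fx=4.2,fy=4.2,interpolation=cv2.INTER_CUBIC)); print(read_state()['eef_pos'],read_state()['eef_rot'])
E
```

```text
[ 546.49359548 -178.89460842  325.27967504] [-3.14133209e+00  4.55234410e-04 -2.95461026e+00]
```

View pics/t19o.png

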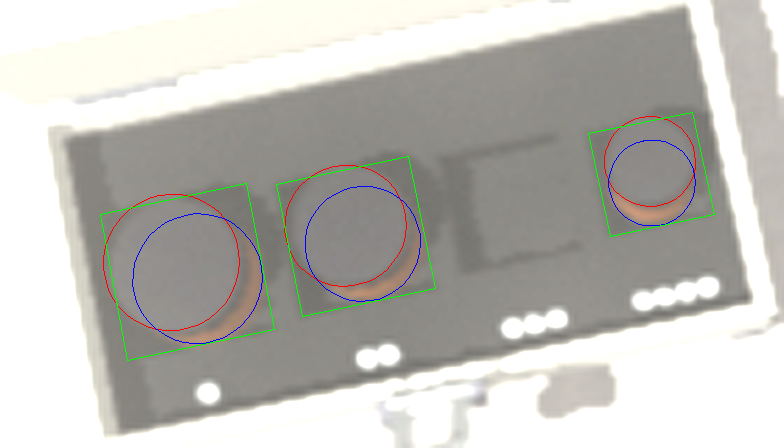

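View pics/s19z.png

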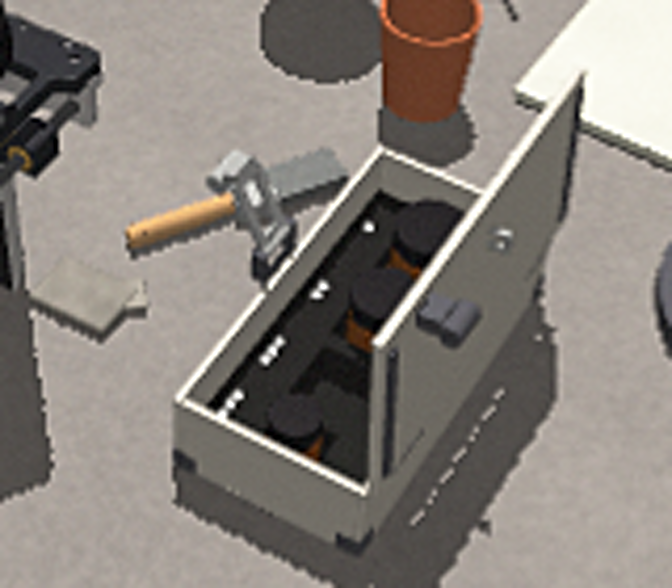

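All three jars stand in their pockets. Returning to the lid handle at its last gripped pose, (709.6,84.8,214.4).

Emit:
{"op": "arm_command", "data": {
  "deltas": [
    {"xyz": [0.0205, 0.033, 0], "turn": [0, 0, 0]},
    {"xyz": [0.0205, 0.033, 0], "turn": [0, 0, 0]},
    {"xyz": [0.0205, 0.033, 0], "turn": [0, 0, 0]},
    {"xyz": [0.0205, 0.033, 0], "turn": [0, 0, 0]},
    {"xyz": [0.0205, 0.033, 0], "turn": [0, 0, 0]},
    {"xyz": [0.0205, 0.033, 0], "turn": [0, 0, 0]},
    {"xyz": [0.0205, 0.033, 0], "turn": [0, 0, 0]},
    {"xyz": [0.0205, 0.033, 0], "turn": [0, 0, 0]},
    {"xyz": [0, 0, 0], "turn": [0, 0, 0]},
    {"xyz": [0, 0, 0], "turn": [0, 0, 0]}
  ]
}}

```text
clock: 48.0
eef_pos: [710.3, 84.7, 324.8]
eef_rot: [-3.141, -0.0, -2.954]
wrist_force: [-0.2, -0.3, -0.3]
finger_gap: 46.4
```

```bash
python3 - <<'E'
from m import *
c=camera('scene'); 
f=c['color'][:,:,::-1].copy()
z=cv2.resize(f[70:220,240:360],None,fx=4,fy=4,interpolation=cv2.INTER_CUBIC)
P=lambda p:[int(round(a)) for a in (proj(c,p)[0]+.5-[240,70])*4-.5]
for th,col in((1.5,(0,255,0)),(1.6,(0,255,255)),(1.65,(0,0,255))):
  for yy in(-86,-114):
    cv2.polylines(z,[np.array([P(lidp(th,[-142+9*np.cos(a),yy,34+9*np.sin(a)])) for a in np.linspace(0,6.3,20)])],True,col,1)
  print(th,lidp(th,[-142,-100,34]).round(1))
cv2.imwrite('pics/s20.png',z); print(read_state()['eef_pos'],read_state()['eef_rot'])
E
```

```text
1.5 [695.8  81.3 226. ]
1.6 [709.8  84.  222.9]
1.65 [716.7  85.3 220.9]
[710.19565087  84.21669707 325.2231925 ] [-3.14139796e+00  3.62858773e-04 -2.95430590e+00]
```

View pics/s20.png

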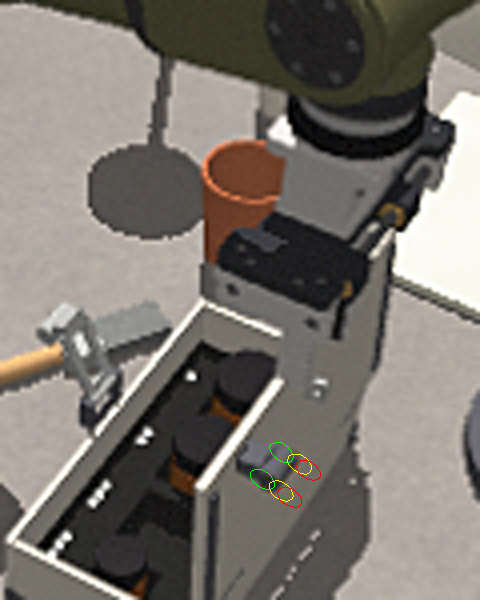

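```bash
python3 - <<'E'
from m import *
c=camera('scene'); 
f=c['color'][:,:,::-1].copy()
z=cv2.resize(f[160:230,270:340],None,fx=8,fy=8,interpolation=cv2.INTER_CUBIC)
P=lambda p:[int(round(a)) for a in (proj(c,p)[0]+.5-[270,160])*8-.5]
for th,col in((1.4,(255,0,0)),(1.5,(0,255,0))):
  for yy in(-86,-114):
    cv2.polylines(z,[np.array([P(lidp(th,[-142+9*np.cos(a),yy,34+9*np.sin(a)])) for a in np.linspace(0,6.3,20)])],True,col,1)
  cv2.line(z,P(lidp(th,[-160,-156,0])),P(lidp(th,[-160,156,0])),col,1)
  cv2.line(z,P(lidp(th,[-160,-156,8])),P(lidp(th,[-160,156,8])),col,1)
cv2.imwrite('pics/s20b.png',z)
E
```

```text
(no output)
```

View pics/s20b.png

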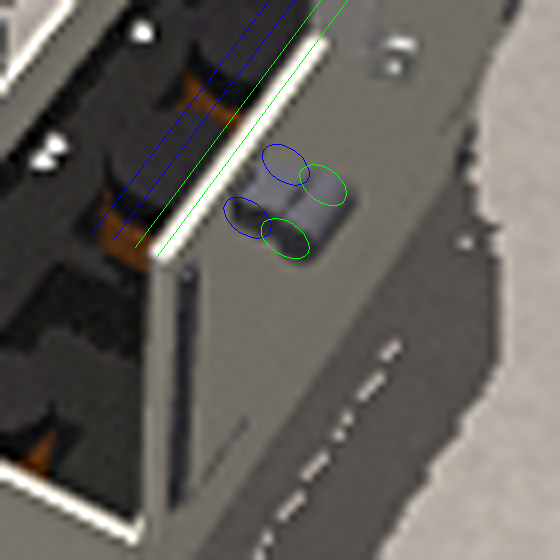

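Overlay puts the lid at about 1.54 rad, so the handle is near (703,83,224). Descending there.

Emit:
{"op": "arm_command", "data": {
  "deltas": [
    {"xyz": [-0.007, -0.0015, -0.03], "turn": [0, 0, 0]},
    {"xyz": [0, 0, -0.03], "turn": [0, 0, 0]},
    {"xyz": [0, 0, -0.03], "turn": [0, 0, 0]},
    {"xyz": [0, 0, -0.019], "turn": [0, 0, 0]},
    {"xyz": [0, 0, 0], "turn": [0, 0, 0]},
    {"xyz": [0, 0, 0], "turn": [0, 0, 0]}
  ]
}}

```text
clock: 48.85
eef_pos: [703.7, 82.9, 217.5]
eef_rot: [-3.141, 0.002, -2.954]
wrist_force: [-0.2, 0.7, 0.6]
finger_gap: 46.1
```

Emit:
{"op": "arm_command", "data": {
  "deltas": [
    {"xyz": [0, 0, 0], "turn": [0, 0, 0]},
    {"xyz": [0, 0, 0], "turn": [0, 0, 0]},
    {"xyz": [0, 0, 0], "turn": [0, 0, 0]},
    {"xyz": [0, 0, 0], "turn": [0, 0, 0]}
  ],
  "gripper": 1,
  "force": 60
}}

```text
clock: 49.35
eef_pos: [703.5, 83.7, 216.4]
eef_rot: [3.141, 0.001, -2.953]
wrist_force: [-1.0, 3.2, 4.4]
finger_gap: 26.1
```

```bash
python3 - <<'E'
import numpy as np
a=.189;c,s=np.cos(a),np.sin(a)
t=np.linspace(1.366,2.906,25); x=146*np.cos(t);z=146*np.sin(t)
for dx,dz in zip(np.diff(x),np.diff(z)): print([float(round(v/1e3,4)) for v in(dx*c,dx*s,dz)])
E
```

```text
[-0.0091, -0.0017, 0.0016]
[-0.0091, -0.0017, 0.001]
[-0.0092, -0.0018, 0.0004]
[-0.0092, -0.0018, -0.0002]
[-0.0092, -0.0018, -0.0008]
[-0.0091, -0.0017, -0.0014]
[-0.009, -0.0017, -0.002]
[-0.0089, -0.0017, -0.0026]
[-0.0087, -0.0017, -0.0031]
[-0.0085, -0.0016, -0.0037]
[-0.0082, -0.0016, -0.0042]
[-0.0079, -0.0015, -0.0048]
[-0.0076, -0.0015, -0.0053]
[-0.0073, -0.0014, -0.0058]
[-0.0069, -0.0013, -0.0062]
[-0.0065, -0.0012, -0.0067]
[-0.006, -0.0012, -0.0071]
[-0.0056, -0.0011, -0.0074]
[-0.0051, -0.001, -0.0078]
[-0.0046, -0.0009, -0.0081]
[-0.0041, -0.0008, -0.0084]
[-0.0035, -0.0007, -0.0086]
[-0.003, -0.0006, -0.0089]
[-0.0024, -0.0005, -0.009]
```

Emit:
{"op": "arm_command", "data": {
  "deltas": [
    {"xyz": [-0.0091, -0.0017, 0.0016], "turn": [0, 0, 0]},
    {"xyz": [-0.0091, -0.0017, 0.001], "turn": [0, 0, 0]},
    {"xyz": [-0.0092, -0.0018, 0.0004], "turn": [0, 0, 0]},
    {"xyz": [-0.0092, -0.0018, -0.0002], "turn": [0, 0, 0]},
    {"xyz": [-0.0092, -0.0018, -0.0008], "turn": [0, 0, 0]},
    {"xyz": [-0.0091, -0.0017, -0.0014], "turn": [0, 0, 0]}
  ]
}}

```text
clock: 50.1
eef_pos: [649.2, 73.2, 217.1]
eef_rot: [3.141, 0.003, -2.953]
wrist_force: [5.3, 4.9, 2.6]
finger_gap: 26.6
```

Emit:
{"op": "arm_command", "data": {
  "deltas": [
    {"xyz": [-0.009, -0.0017, -0.002], "turn": [0, 0, 0]},
    {"xyz": [-0.0089, -0.0017, -0.0026], "turn": [0, 0, 0]},
    {"xyz": [-0.0087, -0.0017, -0.0031], "turn": [0, 0, 0]},
    {"xyz": [-0.0085, -0.0016, -0.0037], "turn": [0, 0, 0]},
    {"xyz": [-0.0082, -0.0016, -0.0042], "turn": [0, 0, 0]},
    {"xyz": [-0.0079, -0.0015, -0.0048], "turn": [0, 0, 0]}
  ]
}}

```text
clock: 50.85
eef_pos: [598.0, 63.2, 198.7]
eef_rot: [-3.141, 0.005, -2.953]
wrist_force: [-5.0, 3.1, 18.0]
finger_gap: 26.4
```

Emit:
{"op": "arm_command", "data": {
  "deltas": [
    {"xyz": [-0.0076, -0.0015, -0.0053], "turn": [0, 0, 0]},
    {"xyz": [-0.0073, -0.0014, -0.0058], "turn": [0, 0, 0]},
    {"xyz": [-0.0069, -0.0013, -0.0062], "turn": [0, 0, 0]},
    {"xyz": [-0.0065, -0.0012, -0.0067], "turn": [0, 0, 0]},
    {"xyz": [-0.006, -0.0012, -0.0071], "turn": [0, 0, 0]},
    {"xyz": [-0.0056, -0.0011, -0.0074], "turn": [0, 0, 0]}
  ]
}}

```text
clock: 51.6
eef_pos: [557.2, 55.3, 158.8]
eef_rot: [-3.142, 0.001, -2.953]
wrist_force: [-8.0, 1.6, 12.4]
finger_gap: 27.2
```

Emit:
{"op": "arm_command", "data": {
  "deltas": [
    {"xyz": [-0.006, -0.0011, -0.0073], "turn": [0, 0, 0]},
    {"xyz": [-0.0051, -0.001, -0.0079], "turn": [0, 0, 0]},
    {"xyz": [-0.0041, -0.0008, -0.0084], "turn": [0, 0, 0]},
    {"xyz": [-0.0035, -0.0007, -0.0086], "turn": [0, 0, 0]},
    {"xyz": [-0.003, -0.0006, -0.0089], "turn": [0, 0, 0]},
    {"xyz": [-0.0024, -0.0005, -0.008], "turn": [0, 0, 0]},
    {"xyz": [0, 0, 0], "turn": [0, 0, 0]}
  ]
}}

```text
clock: 52.48
eef_pos: [532.5, 50.6, 107.8]
eef_rot: [3.141, -0.002, -2.953]
wrist_force: [-4.5, 2.8, -2.4]
finger_gap: 27.2
```

```bash
python3 - <<'E'
from h import *
c=snap('scene','s21.png'); cv2.imwrite('pics/s21z.png',cv2.resize(c['color'][110:250,200:360,::-1],None,fx=4.2,fy=4.2,interpolation=cv2.INTER_CUBIC)); print(read_state()['eef_pos'],read_state()['finger_gap'])
E
```

```text
[532.5370663   50.58421959 107.89699689] 27.0235354415038
```

View pics/s21z.png

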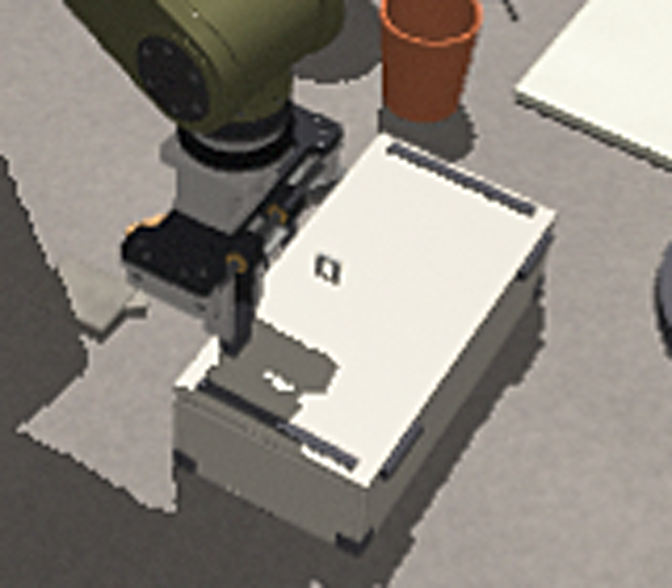

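Lid looks shut. I'll press down slightly to confirm it bottoms out.

Emit:
{"op": "arm_command", "data": {
  "deltas": [
    {"xyz": [0, 0, -0.001], "turn": [0, 0, 0]},
    {"xyz": [0, 0, -0.001], "turn": [0, 0, 0]},
    {"xyz": [0, 0, 0], "turn": [0, 0, 0]}
  ]
}}

```text
clock: 52.9
eef_pos: [532.3, 50.5, 106.5]
eef_rot: [3.141, -0.003, -2.953]
wrist_force: [-11.2, 1.1, 6.1]
finger_gap: 27.2
```

Emit:
{"op": "arm_command", "data": {
  "deltas": [
    {"xyz": [0, 0, -0.0015], "turn": [0, 0, 0]},
    {"xyz": [0, 0, 0], "turn": [0, 0, 0]}
  ]
}}

```text
clock: 53.15
eef_pos: [532.1, 50.5, 104.9]
eef_rot: [3.141, -0.003, -2.953]
wrist_force: [-12.9, 2.0, 6.8]
finger_gap: 26.8
```

Emit:
{"op": "arm_command", "data": {
  "deltas": [
    {"xyz": [0, 0, 0], "turn": [0, 0, 0]},
    {"xyz": [0, 0, 0], "turn": [0, 0, 0]},
    {"xyz": [0, 0, 0.04], "turn": [0, 0, 0]},
    {"xyz": [0, 0, 0.04], "turn": [0, 0, 0]},
    {"xyz": [0, 0, 0.047], "turn": [0, 0, 0]},
    {"xyz": [-0.0228, 0.021, 0], "turn": [0, 0, 0]},
    {"xyz": [-0.0228, 0.021, 0], "turn": [0, 0, 0]},
    {"xyz": [-0.0228, 0.021, 0], "turn": [0, 0, 0]},
    {"xyz": [-0.0228, 0.021, 0], "turn": [0, 0, 0]},
    {"xyz": [0, 0, 0], "turn": [0, 0, 0]},
    {"xyz": [0, 0, 0], "turn": [0, 0, 0]}
  ],
  "gripper": 0.4,
  "force": 20
}}

```text
clock: 54.52
eef_pos: [442.6, 134.3, 232.0]
eef_rot: [-3.141, 0.0, -2.953]
wrist_force: [0.6, -0.7, 0.1]
finger_gap: 56.7
```

```bash
python3 - <<'E'
from m import *
c=camera('scene'); f=c['color'][:,:,::-1].copy()
z=cv2.resize(f[130:250,225:345],None,fx=5,fy=5,interpolation=cv2.INTER_CUBIC)
P=lambda p:[int(round(a)) for a in (proj(c,p)[0]+.5-[225,130])*5-.5]
for th,col in((0,(0,0,255)),(.1,(0,255,0))):
  cv2.polylines(z,[np.array([P(lidp(th,q)) for q in((-160,-156,8),(-160,156,8),(0,156,8),(0,-156,8))])],True,col,1)
for th,col in((2.0,(0,255,0)),(2.1,(0,0,255))):
  a=.238+th; 
  for yy in(-17,17): cv2.circle(z,P(w([-88+67.9*np.cos(a),yy,100+67.9*np.sin(a)])),4,col,1)
  print(th,w([-88+67.9*np.cos(a),0,100+67.9*np.sin(a)]))
cv2.imwrite('pics/s22.png',z); print(read_state()['eef_pos'])
E
```

```text
2.0 [447.29928663 135.5730181  153.33918985]
2.1 [442.27524498 134.61200409 148.87811932]
[442.70921319 134.1318145  231.89594911]
```

View pics/s22.png

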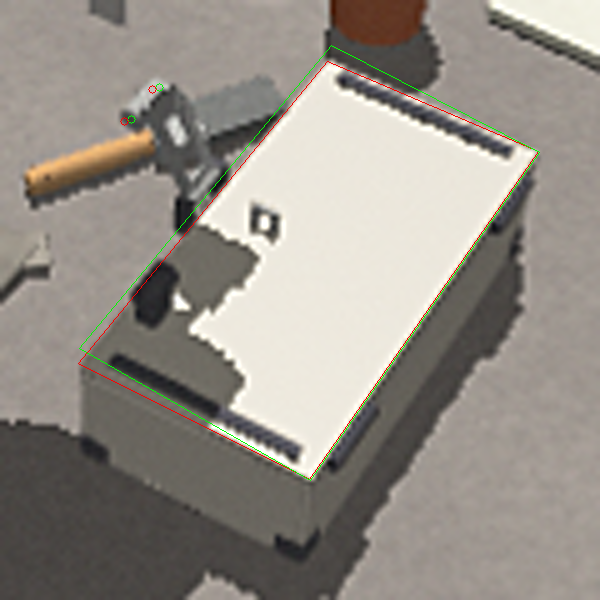

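The lid matches the shut outline (red). The hasp is at about 2.05 rad with its bar near (444,135,150). Grasping it.

Emit:
{"op": "arm_command", "data": {
  "deltas": [
    {"xyz": [0.001, 0.001, -0.03], "turn": [0, 0, 0]},
    {"xyz": [0, 0, -0.03], "turn": [0, 0, 0]},
    {"xyz": [0, 0, -0.02], "turn": [0, 0, 0]},
    {"xyz": [0, 0, -0.01], "turn": [0, 0, 0]},
    {"xyz": [0, 0, 0], "turn": [0, 0, 0]}
  ]
}}

```text
clock: 55.2
eef_pos: [443.3, 135.3, 141.7]
eef_rot: [-3.142, -0.001, -2.954]
wrist_force: [0.8, -0.4, 0.2]
finger_gap: 56.6
```

Emit:
{"op": "arm_command", "data": {
  "deltas": [
    {"xyz": [0, 0, 0], "turn": [0, 0, 0]},
    {"xyz": [0, 0, 0], "turn": [0, 0, 0]},
    {"xyz": [0, 0, 0], "turn": [0, 0, 0]},
    {"xyz": [0, 0, 0], "turn": [0, 0, 0]}
  ],
  "gripper": 1,
  "force": 30
}}

```text
clock: 55.7
eef_pos: [443.4, 135.3, 142.3]
eef_rot: [-3.141, 0.001, -2.953]
wrist_force: [-0.7, -4.6, 4.1]
finger_gap: 33.2
```

```bash
python3 - <<'E'
import numpy as np
a=.189;c,s=np.cos(a),np.sin(a)
t=np.linspace(2.29,.238,17); x=67.9*np.cos(t);z=67.9*np.sin(t)
for dx,dz in zip(np.diff(x),np.diff(z)): print([float(round(v/1e3,4)) for v in(dx*c,dx*s,dz)])
E
```

```text
[0.0068, 0.0013, 0.0053]
[0.0074, 0.0014, 0.0044]
[0.0079, 0.0015, 0.0034]
[0.0082, 0.0016, 0.0023]
[0.0085, 0.0016, 0.0012]
[0.0085, 0.0016, 0.0001]
[0.0085, 0.0016, -0.001]
[0.0083, 0.0016, -0.0021]
[0.008, 0.0015, -0.0032]
[0.0075, 0.0014, -0.0042]
[0.0069, 0.0013, -0.0051]
[0.0062, 0.0012, -0.006]
[0.0054, 0.001, -0.0067]
[0.0045, 0.0009, -0.0074]
[0.0036, 0.0007, -0.0079]
[0.0025, 0.0005, -0.0083]
```

Emit:
{"op": "arm_command", "data": {
  "deltas": [
    {"xyz": [0.0068, 0.0013, 0.0053], "turn": [0, 0, 0]},
    {"xyz": [0.0074, 0.0014, 0.0044], "turn": [0, 0, 0]},
    {"xyz": [0.0079, 0.0015, 0.0034], "turn": [0, 0, 0]},
    {"xyz": [0.0082, 0.0016, 0.0023], "turn": [0, 0, 0]},
    {"xyz": [0.0085, 0.0016, 0.0012], "turn": [0, 0, 0]},
    {"xyz": [0.0085, 0.0016, 0.0001], "turn": [0, 0, 0]},
    {"xyz": [0.0085, 0.0016, -0.001], "turn": [0, 0, 0]},
    {"xyz": [0.0083, 0.0016, -0.0021], "turn": [0, 0, 0]}
  ]
}}

```text
clock: 56.7
eef_pos: [508.2, 147.9, 156.5]
eef_rot: [-3.141, 0.002, -2.953]
wrist_force: [-0.9, -5.3, 7.2]
finger_gap: 33.3
```

Emit:
{"op": "arm_command", "data": {
  "deltas": [
    {"xyz": [0.008, 0.0015, -0.0032], "turn": [0, 0, 0]},
    {"xyz": [0.0075, 0.0014, -0.0042], "turn": [0, 0, 0]},
    {"xyz": [0.0069, 0.0013, -0.0051], "turn": [0, 0, 0]},
    {"xyz": [0.0062, 0.0012, -0.006], "turn": [0, 0, 0]},
    {"xyz": [0.0054, 0.001, -0.0067], "turn": [0, 0, 0]},
    {"xyz": [0.0045, 0.0009, -0.0074], "turn": [0, 0, 0]},
    {"xyz": [0.0036, 0.0007, -0.0079], "turn": [0, 0, 0]},
    {"xyz": [0.0025, 0.0005, -0.0083], "turn": [0, 0, 0]},
    {"xyz": [0, 0, 0], "turn": [0, 0, 0]}
  ]
}}

```text
clock: 57.82
eef_pos: [554.5, 156.8, 108.1]
eef_rot: [3.141, 0.006, -2.954]
wrist_force: [10.4, -0.9, 3.2]
finger_gap: 33.7
```

```bash
python3 - <<'E'
from h import *
c=snap('scene','s23.png'); cv2.imwrite('pics/s23z.png',cv2.resize(c['color'][110:250,200:360,::-1],None,fx=4.2,fy=4.2,interpolation=cv2.INTER_CUBIC)); print(read_state()['eef_pos'],read_state()['finger_gap'])
E
```

```text
[554.435909   156.78825872 108.20533395] 33.43098316496527
```

View pics/s23z.png

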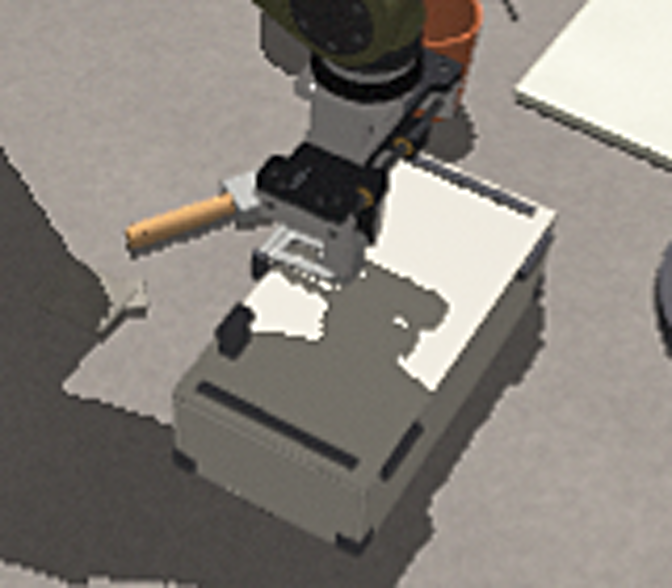

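Emit:
{"op": "arm_command", "data": {
  "deltas": [
    {"xyz": [-0.001, 0, -0.001], "turn": [0, 0, 0]},
    {"xyz": [0, 0, -0.001], "turn": [0, 0, 0]},
    {"xyz": [0, 0, 0], "turn": [0, 0, 0]}
  ]
}}

```text
clock: 58.25
eef_pos: [554.6, 156.8, 107.5]
eef_rot: [3.142, 0.01, -2.954]
wrist_force: [14.4, -0.7, 7.9]
finger_gap: 33.9
```

Emit:
{"op": "arm_command", "data": {
  "deltas": [
    {"xyz": [0, 0, 0], "turn": [0, 0, 0]},
    {"xyz": [0, 0, 0], "turn": [0, 0, 0]},
    {"xyz": [0, 0, 0.04], "turn": [0, 0, 0]},
    {"xyz": [0, 0, 0.05], "turn": [0, 0, 0]},
    {"xyz": [0, 0, 0.05], "turn": [0, 0, 0]},
    {"xyz": [-0.03, -0.05, 0], "turn": [0, 0, 0]},
    {"xyz": [-0.03, -0.05, 0], "turn": [0, 0, 0]},
    {"xyz": [-0.03, -0.05, 0], "turn": [0, 0, 0]},
    {"xyz": [-0.03, -0.05, 0], "turn": [0, 0, 0]},
    {"xyz": [-0.03, -0.05, 0], "turn": [0, 0, 0]},
    {"xyz": [0, -0.05, 0], "turn": [0, 0, 0]},
    {"xyz": [0, 0, 0], "turn": [0, 0, 0]}
  ],
  "gripper": 0.35
}}

```text
clock: 59.75
eef_pos: [400.4, -145.8, 244.6]
eef_rot: [3.141, -0.0, -2.957]
wrist_force: [-0.2, -0.3, -0.4]
finger_gap: 61.3
```

```bash
python3 - <<'E'
from m import *
snap('top','t24.png')
c=snap('scene','s24.png'); f=c['color'][:,:,::-1].copy()
z=cv2.resize(f[130:250,225:345],None,fx=5,fy=5,interpolation=cv2.INTER_CUBIC)
P=lambda p:[int(round(a)) for a in (proj(c,p)[0]+.5-[225,130])*5-.5]
for th,col in((0,(0,0,255)),(.1,(0,255,0))):
  cv2.polylines(z,[np.array([P(lidp(th,q)) for q in((-160,-156,8),(-160,156,8),(0,156,8),(0,-156,8))])],True,col,1)
for th,col in((.0,(0,0,255)),(.15,(0,255,0))):
  a=.238+th
  for yy in(-17,17): cv2.polylines(z,[np.array([P(w([-88+67.9*np.cos(a)+8*np.cos(b),yy,100+67.9*np.sin(a)+8*np.sin(b)])) for b in np.linspace(0,6.3,20)])],True,col,1)
cv2.imwrite('pics/s24o.png',z); cv2.imwrite('pics/s24z.png',cv2.resize(f[155:195,250:300],None,fx=14,fy=14,interpolation=cv2.INTER_CUBIC)); print(read_state()['eef_pos'])
E
```

```text
[ 400.80469747 -143.48661086  244.5394    ]
```

View pics/s24o.png

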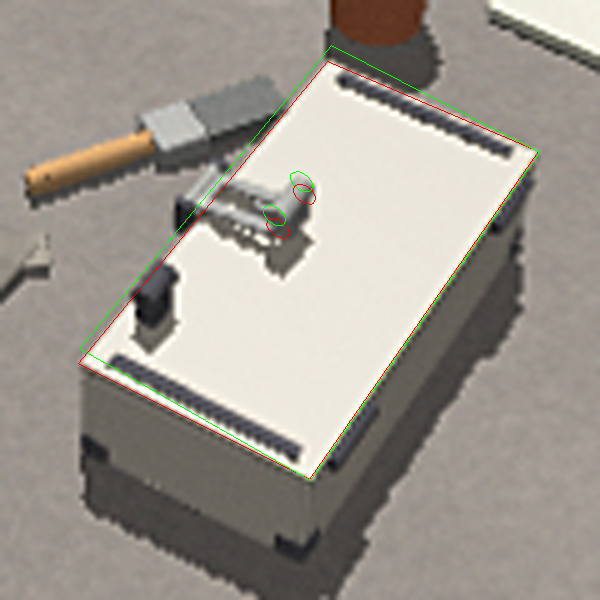

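View pics/s24z.png

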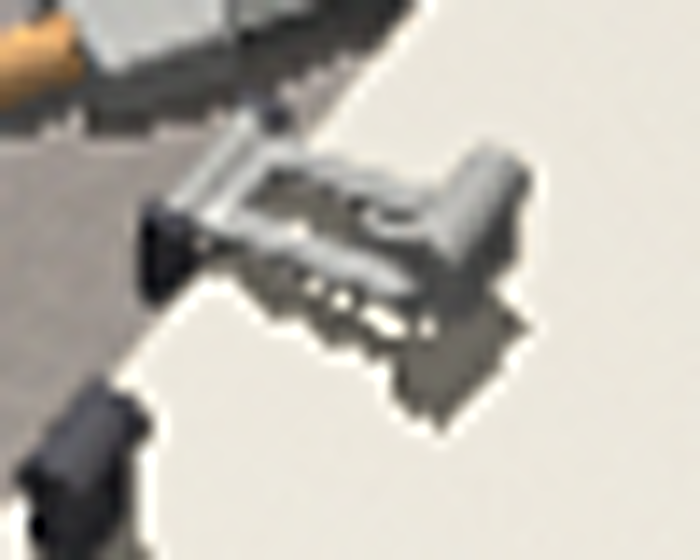

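View pics/t24.png

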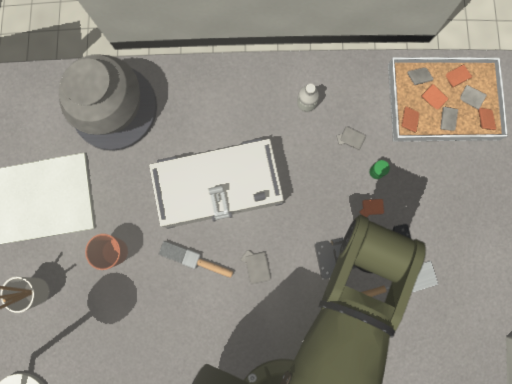

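Comparing the hasp with the initial (closed) picture at the same crop.

```bash
python3 - <<'E'
import cv2,numpy as np
a=cv2.imread('pics/scene0.png')[155:195,250:300];b=cv2.imread('pics/s24.png')[155:195,250:300]
A=cv2.imread('pics/top0.png')[175:220,195:245];B=cv2.imread('pics/t24.png')[175:220,195:245]
r=lambda i:cv2.resize(i,(390,290),interpolation=cv2.INTER_CUBIC)
cv2.imwrite('pics/cmp.png',np.vstack([np.hstack([r(a),r(b)]),np.hstack([r(A),r(B)])]))
E
```

View pics/cmp.png

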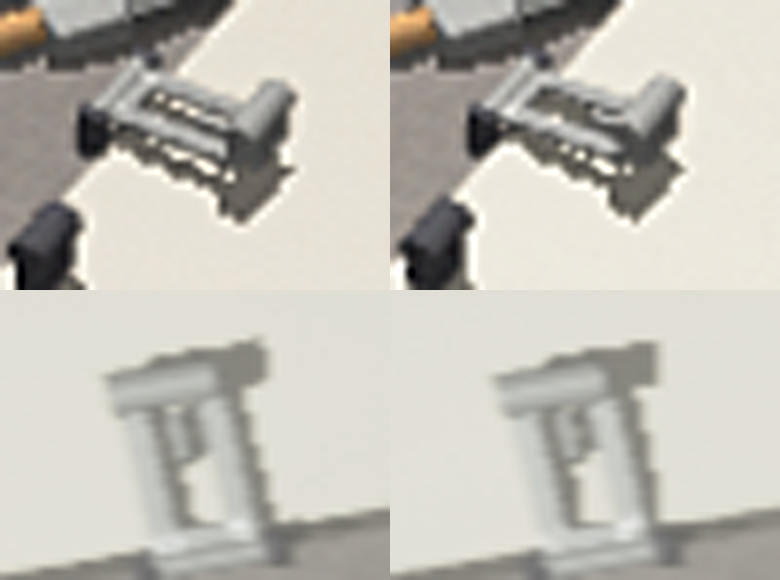

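The hasp is nearly as at the start, perhaps 0.05 rad higher. I'll press it down from above with closed fingers to be sure.

Emit:
{"op": "arm_command", "data": {
  "deltas": [
    {"xyz": [0.022, 0.043, 0], "turn": [0, 0, 0]},
    {"xyz": [0.022, 0.043, 0], "turn": [0, 0, 0]},
    {"xyz": [0.022, 0.043, 0], "turn": [0, 0, 0]},
    {"xyz": [0.022, 0.043, 0], "turn": [0, 0, 0]},
    {"xyz": [0.022, 0.043, 0], "turn": [0, 0, 0]},
    {"xyz": [0.022, 0.043, 0], "turn": [0, 0, 0]},
    {"xyz": [0.022, 0.043, 0], "turn": [0, 0, 0]},
    {"xyz": [0, 0, -0.04], "turn": [0, 0, 0]},
    {"xyz": [0, 0, -0.04], "turn": [0, 0, 0]},
    {"xyz": [0, 0, -0.02], "turn": [0, 0, 0]},
    {"xyz": [0, 0, 0], "turn": [0, 0, 0]},
    {"xyz": [0, 0, 0], "turn": [0, 0, 0]}
  ],
  "gripper": 1,
  "force": 15
}}

```text
clock: 61.35
eef_pos: [555.0, 158.2, 145.9]
eef_rot: [3.141, 0.001, -2.952]
wrist_force: [0.8, 0.2, 1.0]
finger_gap: 0.9
```

Emit:
{"op": "arm_command", "data": {
  "deltas": [
    {"xyz": [0, 0, -0.004], "turn": [0, 0, 0]},
    {"xyz": [0, 0, -0.004], "turn": [0, 0, 0]},
    {"xyz": [0, 0, -0.002], "turn": [0, 0, 0]},
    {"xyz": [0, 0, 0], "turn": [0, 0, 0]}
  ]
}}

```text
clock: 61.85
eef_pos: [554.8, 157.2, 134.6]
eef_rot: [-3.142, -0.0, -2.953]
wrist_force: [0.2, -0.2, 0.6]
finger_gap: 0.6
```

Emit:
{"op": "arm_command", "data": {
  "deltas": [
    {"xyz": [0, 0, -0.002], "turn": [0, 0, 0]},
    {"xyz": [0, 0, 0], "turn": [0, 0, 0]}
  ]
}}

```text
clock: 62.1
eef_pos: [554.8, 157.2, 132.6]
eef_rot: [3.142, -0.0, -2.953]
wrist_force: [0.2, 0.6, -0.6]
finger_gap: 0.9
```

Emit:
{"op": "arm_command", "data": {
  "deltas": [
    {"xyz": [0, 0, -0.002], "turn": [0, 0, 0]},
    {"xyz": [0, 0, 0], "turn": [0, 0, 0]}
  ]
}}

```text
clock: 62.35
eef_pos: [554.8, 157.3, 130.5]
eef_rot: [-3.142, -0.0, -2.953]
wrist_force: [0.4, -0.5, 0.7]
finger_gap: 0.6
```

```bash
python3 - <<'E'
from h import *
c=snap('scene','s25.png'); cv2.imwrite('pics/s25z.png',cv2.resize(c['color'][130:210,230:320,::-1],None,fx=7,fy=7,interpolation=cv2.INTER_CUBIC)); print(read_state()['eef_pos'],read_state()['wrist_force'])
E
```

```text
[554.83505431 157.28895927 130.6471181 ] [ 0.95579948 -0.02285202  0.29873811]
```

View pics/s25z.png

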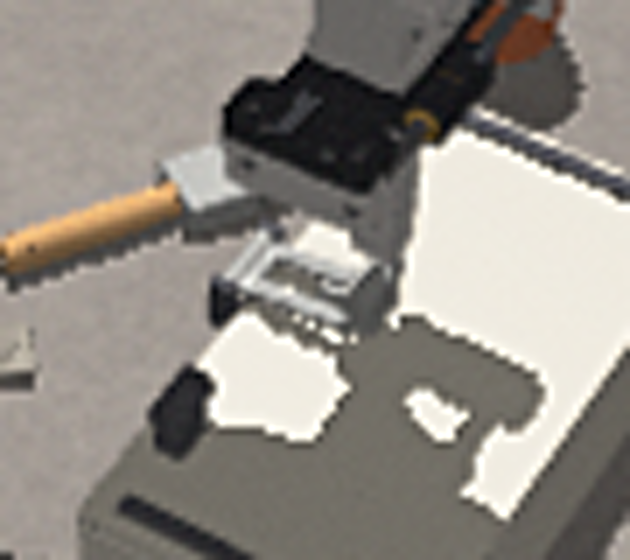

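No contact force, so this press does nothing. I'll back off and measure the hasp's remaining angle by image registration against the initial picture.

Emit:
{"op": "arm_command", "data": {
  "deltas": [
    {"xyz": [0, 0, 0.03], "turn": [0, 0, 0]},
    {"xyz": [0, 0, 0.04], "turn": [0, 0, 0]},
    {"xyz": [0, 0, 0.04], "turn": [0, 0, 0]}
  ],
  "gripper": 0.4
}}

```text
clock: 62.78
eef_pos: [554.7, 157.3, 242.0]
eef_rot: [-3.142, -0.0, -2.953]
wrist_force: [0.3, -0.0, 1.1]
finger_gap: 26.8
```

```bash
python3 - <<'E'
from m import *
s=camera('scene'); t=camera('top')
def bar(th): a=.238+th; return w([-88+67.9*np.cos(a),0,100+67.9*np.sin(a)])
for n,c,p,q in(('scene',s,'scene0','s24'),('top',t,'top0','t24')):
    A=cv2.imread(f'pics/{p}.png',0);B=cv2.imread(f'pics/{q}.png',0)
    u,v=proj(c,bar(0))[0]; print(n,'pred shift .1 rad',(proj(c,bar(.1))[0]-proj(c,bar(0))[0]).round(2))
    u,v=int(round(u)),int(round(v))
    k=8
    A8=cv2.resize(A[v-20:v+21,u-20:u+21],None,fx=k,fy=k,interpolation=cv2.INTER_CUBIC);B8=cv2.resize(B[v-20:v+21,u-20:u+21],None,fx=k,fy=k,interpolation=cv2.INTER_CUBIC)
    tpl=A8[14*k:27*k,13*k:28*k]; r=cv2.matchTemplate(B8,tpl,cv2.TM_CCOEFF_NORMED); _,m,_,l=cv2.minMaxLoc(r)
    print(m,(l[0]/k-13,l[1]/k-14))
    tpl=A8[30*k:40*k,0:12*k]
E
```

```text
scene pred shift .1 rad [-0.41 -1.65]
0.9624001979827881 (0.0, -0.5)
top pred shift .1 rad [-0.13  0.45]
0.975676953792572 (0.25, 0.125)
```

The shift is about 0.5 px, or roughly 0.03 rad, inside the 0.15 limit. For margin I'll regrip and pull it down once.

Emit:
{"op": "arm_command", "data": {
  "deltas": [
    {"xyz": [0, 0, -0.04], "turn": [0, 0, 0]},
    {"xyz": [0, 0, -0.04], "turn": [0, 0, 0]},
    {"xyz": [0, 0, -0.04], "turn": [0, 0, 0]},
    {"xyz": [0, 0, -0.013], "turn": [0, 0, 0]},
    {"xyz": [0, 0, 0], "turn": [0, 0, 0]},
    {"xyz": [0, 0, 0], "turn": [0, 0, 0]}
  ]
}}

```text
clock: 63.62
eef_pos: [555.6, 157.5, 109.3]
eef_rot: [3.142, 0.002, -2.953]
wrist_force: [0.6, 0.4, 1.4]
finger_gap: 56.3
```

Emit:
{"op": "arm_command", "data": {
  "deltas": [
    {"xyz": [0, 0, 0], "turn": [0, 0, 0]},
    {"xyz": [0, 0, 0], "turn": [0, 0, 0]},
    {"xyz": [0, 0, 0], "turn": [0, 0, 0]},
    {"xyz": [0, 0, 0], "turn": [0, 0, 0]},
    {"xyz": [0, 0, -0.001], "turn": [0, 0, 0]},
    {"xyz": [0, 0, -0.001], "turn": [0, 0, 0]},
    {"xyz": [0, 0, -0.001], "turn": [0, 0, 0]},
    {"xyz": [0, 0, 0], "turn": [0, 0, 0]}
  ],
  "gripper": 1,
  "force": 30
}}

```text
clock: 64.62
eef_pos: [556.0, 157.1, 105.6]
eef_rot: [-3.141, 0.003, -2.954]
wrist_force: [6.2, -4.7, 3.9]
finger_gap: 33.3
```

Emit:
{"op": "arm_command", "data": {
  "deltas": [
    {"xyz": [0, 0, 0], "turn": [0, 0, 0]},
    {"xyz": [0, 0, 0], "turn": [0, 0, 0]},
    {"xyz": [0, 0, 0.04], "turn": [0, 0, 0]},
    {"xyz": [0, 0, 0.05], "turn": [0, 0, 0]},
    {"xyz": [0, 0, 0.05], "turn": [0, 0, 0]},
    {"xyz": [-0.03, -0.05, 0], "turn": [0, 0, 0]},
    {"xyz": [-0.03, -0.05, 0], "turn": [0, 0, 0]},
    {"xyz": [-0.03, -0.05, 0], "turn": [0, 0, 0]},
    {"xyz": [-0.03, -0.05, 0], "turn": [0, 0, 0]},
    {"xyz": [-0.03, -0.05, 0], "turn": [0, 0, 0]},
    {"xyz": [0, -0.05, 0], "turn": [0, 0, 0]},
    {"xyz": [0, 0, 0], "turn": [0, 0, 0]}
  ],
  "gripper": 0.35
}}

```text
clock: 66.12
eef_pos: [404.3, -144.7, 244.5]
eef_rot: [3.141, -0.0, -2.957]
wrist_force: [-0.4, -0.0, 0.4]
finger_gap: 61.1
```

```bash
python3 - <<'E'
from m import *
s=snap('scene','s26.png'); t=snap('top','t26.png')
def bar(th): a=.238+th; return w([-88+67.9*np.cos(a),0,100+67.9*np.sin(a)])
for n,c,p,q in(('scene',s,'scene0','s26'),('top',t,'top0','t26')):
    A=cv2.imread(f'pics/{p}.png',0);B=cv2.imread(f'pics/{q}.png',0)
    u,v=proj(c,bar(0))[0]; u,v=int(round(u)),int(round(v)); k=8
    f=lambda I:cv2.resize(I[v-20:v+21,u-20:u+21],None,fx=k,fy=k,interpolation=cv2.INTER_CUBIC)
    r=cv2.matchTemplate(f(B),f(A)[14*k:27*k,13*k:28*k],cv2.TM_CCOEFF_NORMED); _,m,_,l=cv2.minMaxLoc(r)
    print(m,(l[0]/k-13,l[1]/k-14))
r=lambda i:cv2.resize(i[155:195,250:300],(390,290),interpolation=cv2.INTER_CUBIC)
cv2.imwrite('pics/cmp2.png',np.hstack([r(cv2.imread('pics/scene0.png')),r(cv2.imread('pics/s26.png'))]))
print(read_state()['wrist_force'],read_state()['eef_pos'])
E
```

```text
0.9381743669509888 (0.125, -0.125)
0.9859316945075989 (0.125, 0.0)
[ 0.10576642  0.88321816 -0.44757319] [ 404.75292403 -142.48546754  244.52035025]
```

View pics/cmp2.png

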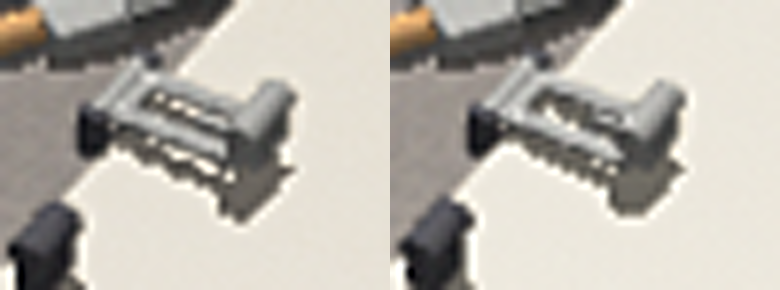

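View pics/s26.png

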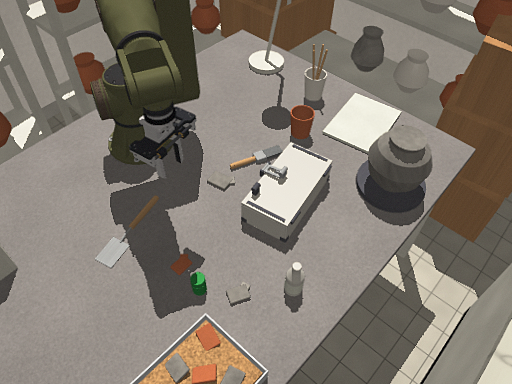

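The hasp now lines up with its initial closed pose (shift of at most 0.13 px). The lid is shut, nothing else has moved, and the arm is clear. Handing in.

Emit:
{"op": "arm_command", "data": {
  "deltas": [
    {"xyz": [0, 0, 0], "turn": [0, 0, 0]},
    {"xyz": [0, 0, 0], "turn": [0, 0, 0]},
    {"xyz": [0, 0, 0], "turn": [0, 0, 0]},
    {"xyz": [0, 0, 0], "turn": [0, 0, 0]}
  ]
}}

```text
clock: 66.72
eef_pos: [404.9, -142.5, 244.8]
eef_rot: [-3.142, 0.0, -2.953]
wrist_force: [-0.6, 0.1, -0.2]
finger_gap: 61.4
```

```bash
python3 -c "
from cell import *
print(read_state()['clock']); print(sign_off())"
```

```text
66.725
the job is handed in; nothing more can be done
None
```

I finished the job and handed it in at 66.7 s. Hasp back, lid open, jars 1, 2 and 4 in pockets 1, 2 and 4, lid shut, hasp over the catch. Jar 3 was absent, so pocket 3 is empty. Jar 2 was knocked aside during the run, so I measured it again before picking it up.

**Last checks:**
- **Jars:** before the lid was shut, the top view showed all three jars in their pockets, within a few millimetres of centre. I could not see them after that.
- **Lid:** after shutting, its outline matched the shut position in the camera view.
- **Hasp:** it lined up with its starting closed picture to about 0.1 pixel, roughly 0.01 rad.
- **Other things:** they looked unmoved in the final pictures, by eye only. The robot was touching nothing.

**What did not go as planned:**
- **Lid grip slipped:** on the first lift it came off at about 0.7 rad. The lid stayed there, so I regripped at 60 N and opened it fully.
- **Two pushes with closed fingers did nothing:** one against the lid edge and one on the hasp bar. Neither gave any contact force.
- **Hasp needed a second pull:** after the first swing it stood about 0.03 rad high. I regripped it and pulled it down.

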